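# Wedge the tack-up plate level and shut the spark guard

## Task

Drive the loose wedge, thin end first, flat along the bench under the sagging free edge of the hinged tack-up plate until the plate sits level, flush with the tops of the two side cheeks, and leave the wedge in there holding it. Then slide the spark guard along its track fully shut behind the plate and let go of everything. Leave the flat bar and the two angle blocks where they lie.

Things in the scene. Friction and masses are not known exactly. Their poses are not given: they have to be found in the camera images.
- fixture: fixed welding fixture. Origin on the bench (z=0) below the middle of the plate's free edge; +x level, from free edge to hinge (the way to push the wedge), +y left, z up; offsets in mm in this frame. Grey side cheeks x 0..180, |y| 75..87, tops 38 high, flush with the plate when level. Bridge over the plate at x 26..54, |y| up to 87, underside 70, top 78. Bare bench below plate and arm
- rest_end (a point): end of the fixed torch-rest arm (flat steel, 44 wide) that juts from the bridge out over the mouth: mid of its end's underside, at fixture x=-75, y=0, z=70 mm; top 78, a lip on the end to 84. The wedge's tail ends below this arm, so the tool must push from behind leaning back 25 to 45 degrees from vertical, fingers pointing forward and down
- plate (a joint): tilt of the hinged tack-up plate, rad: 0 level, negative = free edge sagging (stop at about -0.107, where gravity holds it), positive = too high (to 0.06). Aluminium, fixture x 0..150 mm, y -63..63, 12 thick, dark steel T-piece on top near the hinge. 1 kg, about 5 N at the edge. Hinge axis along fixture y at x=150, z=26. Underside of the free edge: 10 mm above the bench sagging, 26 level
- plate_edge (a point): middle of the top of the plate's free edge (moves with the plate); 38 mm above the bench when level, about 22 mm when sagging
- wedge: loose bare-aluminium wedge, 36 mm wide, 140 long, 0.25 kg, flat on the bench. Origin mid-width on its underside, below the step between taper and tail; +x to the thin tip. Taper: 32 mm high at x=0, straight down to 4 mm at x=110. Tail block x=-30..0, 45 high, upright flat back. Centre of mass near x=15. Can be gripped across its width. It stays put where it is left under the plate
- wedge_tip (a point): middle of the wedge's thin end, on its underside, 110 mm from the wedge's origin. The plate's edge touches the taper when the tip is about 23 mm past it and is level with the tip about 86 mm past it
- wedge_back (a point): middle of the flat upright back of the wedge's tail, 22 mm above its underside: where to push, with up to about 15 N. Plate level: about 54 mm short of the plate's edge (fixture x=-54)
- guard (a joint): opening of the spark guard, m: 0 = fully shut (centred behind the plate), up to 0.15 = fully open, towards fixture +y. Stiff slide, about 2 N, stays where left. Shuts towards fixture -y against its end stop. Its track lies on the bench at fixture x 197..233, y -89..249 mm, up to 22 high
- guard_tab (a point): grip point in the guard's tab, moves with it, 135 mm above the bench, at fixture x=215 mm, y=opening. The guard is an upright dark steel sheet 6 thick (fixture x), 150 wide (fixture y), top 113 above the bench; the tab on it is 12 thick (fixture x), 40 long (fixture y), top 150 above the bench. Pinch it across its thickness from above or push its end
- flat_bar: bystander: loose plain steel flat bar 120 x 36 x 20 mm, not tapered. Origin at the centre of its underside
- angle_block: bystander: loose dark steel angle block about 50 x 48 x 45 mm high. Origin at the centre of its underside
- angle_block2: bystander: a second, equal angle block, off to the left
There are look-alikes about, which are no part of the job. Several things have the shape of the wedge; the one meant has the colours described above.

How it is judged:
By the outcome, as a careful person would: the job done as asked, in the order asked, and still so for the second after the job is handed in, with the robot touching nothing.
It also fails if it takes over 61 s, if anything falls off the work surface, if the arm or the gripper's body presses on something with over 40 N, if the wrist force passes 120 N, or if a joint passes its speed limit or range.

## Robot

A 6-joint arm with a two-finger parallel gripper is mounted at the origin on the work surface. World frame = base frame: x ahead of the robot, y to its left, z up, the work surface at z = 0. Lengths are in m, angles in rad, forces in N, time in s.
With the tool pointing down it reaches from about 0.25 to 0.775 m from the base axis. Payload 4 kg.
Tool frame: the origin (TCP) lies midway between the tips of the shut fingers; the grasp point (between the pads) lies 19 mm behind it; z points along the fingers, y is the direction in which the jaws open and shut (so a half turn about z gives the same grasp; the last joint's range is limited). The gripper opens to 94 mm and grips with 3 to 60 N. Pads are 16 mm wide; open, the fingers measure 119 mm over their backs; the gripper's body (75 mm by 177 mm) begins 78 mm behind the grasp point.
Start: joints at [1.075, 0.087, 1.371, -0, 1.684, -0.103], TCP at [0.211, 0.508, 0.206] pointing down, gripper open.
Joint ranges: [-3.1, 3.1], [-0.76, 2.03], [0.27, 2.55], [-1.08, 4.22], [0.17, 2.65], [-2.57, 2.57]. Speed limits (rad/s): [2.79, 2.79, 3.14, 3.14, 3.14, 3.14].

## Interface

Orientations are given as a unit quaternion [w, x, y, z].
In Python, from workcell import ctrl gives the robot as it stands. The module is installed in compiled form; this text tells all that it offers.
- The arm moves only by the tool move_arm, never from a script. Its argument "increments" is a list of rows, each an object with "hand": the closure, from -1 (fully open) to 1 (shut); "travel": the shift along the tool's x, y, z in mm, a list of three; "twist": the turn, a rotation vector about the tool's x, y, z in degrees, a list of three. In form: [{"hand": hand, "travel": [x, y, z], "twist": [ax, ay, az]}, ...]. A call has 1 to 12 rows; each row shifts and turns the pose as measured when the row begins, along the tool's axes as they then stand; what a row does not reach is not made up. A row lasts 1/12 s, in which the tool goes at most 41.7 mm and 7.16 degrees, less where a joint would pass 70% of its speed; a pose out of reach is approached as far as the arm can. A call with a gripper value outside its range is refused whole. The fingers move at their own pace and stop on an object; the grip force is fixed at half the most. Time passes only in rows, so rows that do not move let the fingers close. It gives the time, the measured TCP pose, the force and the opening at its end, in the units of the state.
- ctrl.state(): the state, without advancing time (a new reading comes with each control period).
- ctrl.get_image(name): name is "scene" or "top"; returns the picture (480x640x3 uint8, blue, green, red); there is no depth.
- ctrl.calibration(name): a dict with "intrinsics" (3x3 intrinsics, pixels), "distortion" ([k1, k2, p1, p2, k3] as OpenCV has them; the pictures are not rectified), "cam_to_world" (4x4, takes a point from camera to world coordinates). Camera axes: x right, y up, looking along -z (the intrinsics and any distortion apply to the point x, -y, -z); pixel columns grow to the right and rows downward; lengths in m; the calibration is good to about 2 mm. A picture is of the moment at which its call begins. calibration takes no time and is no camera call.
- ctrl.sign_off(): hands the job in, once; it reports no verdict.
The state is a dict: "clock": time; "joint_positions": joint angles; "joint_velocities": joint speeds; "effort": joint torques, N m; "position": TCP position; "eef_rot": TCP orientation; "contact_force": force on the tool from outside, world axes, zero at the start; "ft_torque": the same for the moment, N m; "opening": finger opening in m.
Only numpy, scipy, OpenCV 4.12 (cv2) and the standard library are available. Lean on these libraries where they do the work, as an engineer would, in place of code of your own. Each camera call takes 0.05 s, during which the arm holds its last target.

## Working session

There is one attempt and no reset: what is moved stays moved. The work goes in short steps, Python scripts to look and compute and a tool call to move; the robot and the scene stay as the last step left them, time stands still between calls to the robot, and variables do not carry over. Pictures are saved under pics/ and viewed, and the job is handed in when it is done.

Besides the shell and the picture viewer there is one more tool, called in YAML: its name, and indented under it one key for each argument. move_arm: Moves the arm, as the interface text tells. Its arguments: {"type":"object","properties":{"increments":{"type":"array"}},"required":["increments"]}

```bash
mkdir -p pics; cat > h.py <<'E'
import numpy as np, cv2
from workcell import ctrl
E
python3 - <<'E'
from h import *
for n in("scene","top"):
    cv2.imwrite(f"pics/{n}0.png",ctrl.get_image(n)); c=ctrl.calibration(n); print(n,c)
print(ctrl.state())
E
```

```text
scene {'intrinsics': array([[483.92036166,   0.        , 310.17019553],
       [  0.        , 483.92036166, 238.47172914],
       [  0.        ,   0.        ,   1.        ]]), 'distortion': array([-0.00302509,  0.        ,  0.        ,  0.        ,  0.        ]), 'cam_to_world': array([[-0.16896189, -0.62445878,  0.76256352,  1.36820623],
       [ 0.98560552, -0.1024943 ,  0.13444953,  0.15015526],
       [-0.00579978,  0.77430366,  0.63278765,  0.77938451],
       [ 0.        ,  0.        ,  0.        ,  1.        ]])}
top {'intrinsics': array([[605.60291547,   0.        , 331.72687692],
       [  0.        , 605.60291547, 234.61306891],
       [  0.        ,   0.        ,   1.        ]]), 'distortion': array([-0.12616513,  0.        ,  0.        ,  0.        ,  0.        ]), 'cam_to_world': array([[-2.71893939e-02,  9.87596212e-01, -1.54643007e-01,
         3.31272870e-01],
       [-9.99616676e-01, -2.76693997e-02, -9.52016966e-04,
         2.43496333e-02],
       [-5.21908752e-03,  1.54557844e-01,  9.87969956e-01,
         1.46641930e+00],
       [ 0.00000000e+00,  0.00000000e+00,  0.00000000e+00,
         1.00000000e+00]])}
{'clock': 0.1, 'joint_positions': array([ 1.07490577e+00,  8.78824270e-02,  1.37207521e+00, -1.74079242e-06,
        1.68356580e+00, -1.03098871e-01]), 'joint_velocities': array([ 0.0001498 , -0.00088643, -0.00567808,  0.00079958, -0.00112016,
        0.00072247]), 'effort': array([ 3.00659238e-03, -3.41251767e+01, -3.03302479e+01,  7.20316591e-02,
        3.03498027e-02, -8.18768285e-05]), 'position': array([0.2103003 , 0.50769306, 0.20443463]), 'eef_rot': array([-2.84001445e-04,  1.95135740e-01,  9.80775770e-01, -9.22677025e-04]), 'contact_force': array([0.17290538, 0.32772305, 0.08792428]), 'ft_torque': array([-0.00027568,  0.01452662, -0.01295928]), 'opening': 0.09416582910521468}
```

View pics/scene0.png

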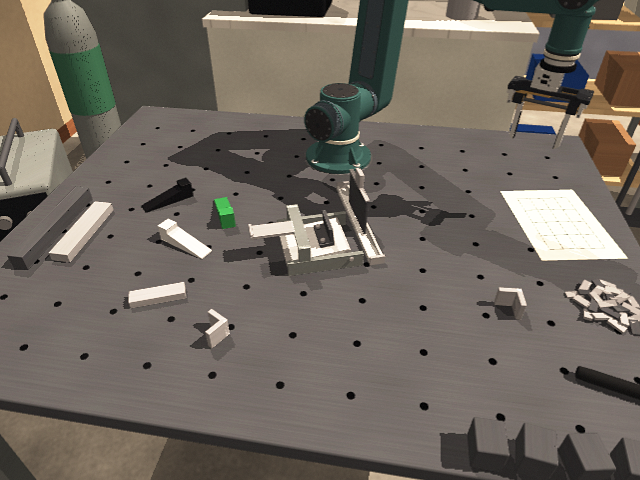

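View pics/top0.png

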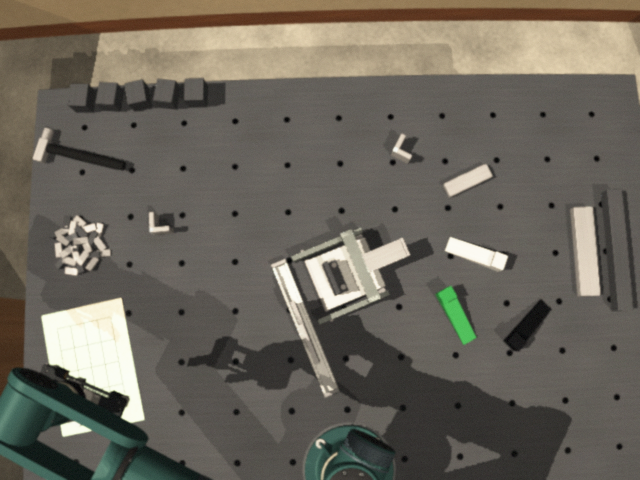

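```bash
python3 - <<'E'
import cv2
a=cv2.imread("pics/top0.png")[210:410,250:570]; b=cv2.imread("pics/scene0.png")[160:360,120:400]
cv2.imwrite("pics/c1.png",cv2.resize(a,(800,500),interpolation=2)); cv2.imwrite("pics/c2.png",cv2.resize(b,(800,571),interpolation=2))
E
```

```text
(no output)
```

View pics/c1.png

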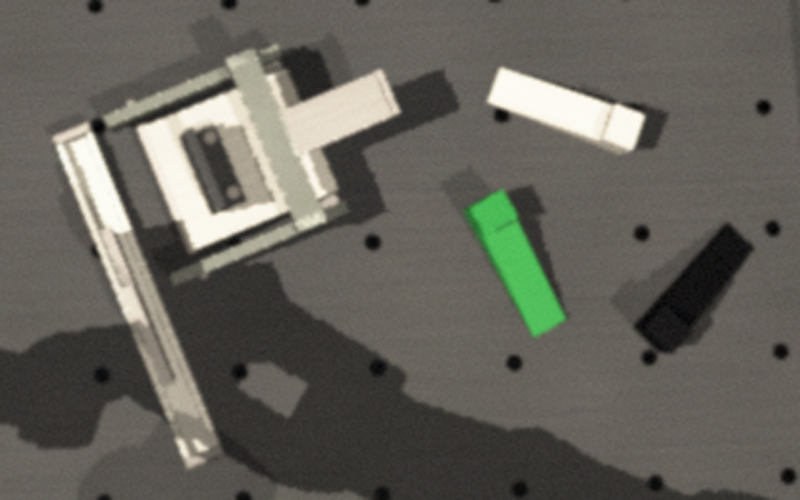

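View pics/c2.png

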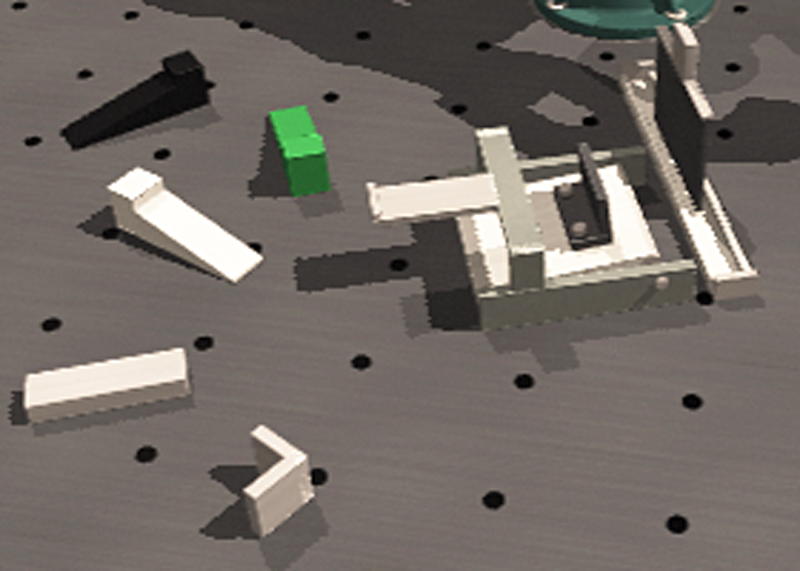

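```bash
cat >> h.py <<'E'
from scipy.optimize import least_squares
CAL={n:ctrl.calibration(n) for n in("scene","top")}
def proj(n,P):
    c=CAL[n]; M=np.linalg.inv(c["cam_to_world"]); P=np.atleast_2d(P)@M[:3,:3].T+M[:3,3]
    P=P*[1,-1,-1]
    return cv2.projectPoints(P,np.zeros(3),np.zeros(3),c["intrinsics"],c["distortion"])[0][:,0]
def tf(p,L):
    c,s=np.cos(p[2]),np.sin(p[2]); L=np.atleast_2d(L)/1000.
    return np.c_[p[0]+c*L[:,0]-s*L[:,1],p[1]+s*L[:,0]+c*L[:,1],L[:,2]]
def fit(corr,p0):
    def f(p): return np.concatenate([(proj(n,tf(p,l))-u).ravel() for n,l,u in corr])
    r=least_squares(f,p0,loss="soft_l1",f_scale=1.5); return r.x,r.fun.reshape(-1,2)
T=lambda d:[("top",l,np.array(u)/2.5+[250,210]) for l,u in d]
S=lambda d:[("scene",l,np.array(u)/2.857+[120,160]) for l,u in d]
E
python3 - <<'E'
from h import *
fx=T([((26,87,78),(327,218)),((54,87,78),(297,229)),((54,-87,78),(228,62)),((26,-87,78),(254,50)),((-75,-22,84),(381,69)),((-75,22,84),(401,109)),((197,249,22),(217,450)),((233,249,22),(187,467)),((233,-89,22),(52,138)),((197,-89,22),(90,122))])+S([((26,87,78),(476,130)),((54,87,78),(508,127)),((26,-87,78),(513,250)),((54,-87,78),(543,248)),((-75,22,84),(366,183)),((-75,-22,84),(375,220)),((0,-87,38),(480,293)),((0,-87,0),(483,330)),((180,-87,38),(695,263))])
p,r=fit(fx,[.45,0,1.5]);print(p,np.degrees(p[2]));print(r.round(1).tolist())
w=T([((110,18,4),(487,101)),((110,-18,4),(502,67)),((-30,18,45),(627,153)),((-30,-18,45),(646,116)),((0,-18,45),(614,103)),((0,18,45),(597,140))])+S([((110,18,4),(262,257)),((110,-18,4),(237,282)),((-30,18,45),(137,168)),((-30,-18,45),(107,188)),((0,18,45),(160,182)),((0,-18,45),(132,206))])
q,r=fit(w,[.45,-.3,1.2]);print(q,np.degrees(q[2]));print(r.round(1).tolist())
g=S([((215,-75,113),(711,113)),((215,75,113),(657,28))])
print(tf(p,(215,0,135)))
for o in(90,110,130,150):print(o,((proj("scene",tf(p,[(215,o-75,113),(215,o+75,113),(215,o-20,150),(215,o+20,150)]))-[120,160])*2.857).round().tolist())
np.savez("pose.npz",fix=p,w=q)
E
```

```text
[ 0.48998047 -0.07450963  1.93998981] 111.15322817124817
[[-0.4, 0.5], [0.4, 0.9], [-1.6, -1.7], [-0.9, -1.5], [-0.4, -0.6], [-0.8, 0.8], [2.0, 1.0], [-0.2, 0.2], [-0.4, -0.7], [-1.7, -0.1], [-0.6, -1.2], [-0.9, -1.4], [-1.1, 0.9], [0.6, -0.1], [0.0, -1.2], [-1.2, -2.7], [-0.4, 0.7], [-0.9, -0.1], [0.4, 0.6]]
[ 0.48673591 -0.35581426  1.15411842] 66.12611477118678
[[-0.6, -0.5], [-1.4, -0.4], [1.0, -1.5], [-1.5, -0.7], [-0.3, -0.2], [1.4, -1.0], [-0.2, -0.7], [-1.6, -1.4], [0.4, -1.4], [0.1, -1.2], [0.7, -2.4], [-0.1, -3.4]]
[[0.41239485 0.12600339 0.135     ]]
90 [[708.0, 114.0], [661.0, 24.0], [692.0, 43.0], [679.0, 19.0]]
110 [[701.0, 101.0], [655.0, 13.0], [686.0, 31.0], [673.0, 8.0]]
130 [[694.0, 88.0], [650.0, 2.0], [679.0, 19.0], [667.0, -3.0]]
150 [[688.0, 76.0], [645.0, -8.0], [673.0, 8.0], [661.0, -14.0]]
```

```bash
cat >> h.py <<'E'
from scipy.spatial.transform import Rotation as R
def Rdown(yaw_y,lean=0):
    """jaw (tool y) heading yaw_y deg; lean>0: fingers point toward heading yaw_y+90 by lean deg"""
    a=np.radians(yaw_y); y=np.array([np.cos(a),np.sin(a),0]); f=np.array([-np.sin(a),np.cos(a),0])
    l=np.radians(lean); z=np.sin(l)*f-np.cos(l)*np.array([0,0,1]); return R.from_matrix(np.c_[np.cross(y,z),y,z])
def cur():
    s=ctrl.state(); q=s["eef_rot"]; return s["position"],R.from_quat(np.r_[q[1:],q[0]])
def plan(wps,hand,p=None,q=None):
    """wps: (pos, Rot, n)"""
    if p is None:p,q=cur()
    out=[]
    for P,Q,n in wps:
        P=np.array(P,float)
        for i in range(n):
            t=np.round(1000*q.inv().apply((P-p)/(n-i))).astype(int); w=np.round(np.degrees((q.inv()*Q).as_rotvec()/(n-i)),1)
            out.append('{"hand":%g,"travel":%s,"twist":%s}'%(hand,t.tolist(),w.tolist()))
            p=p+q.apply(t/1000.); q=q*R.from_rotvec(np.radians(w))
    print(",\n".join(out)); print(len(out),p)
Z=np.load("pose.npz") if __import__("os").path.exists("pose.npz") else None
E
python3 - <<'E'
from h import *
w=Z["w"];t=tf(w,(-15,0,0))[0];print(t)
y=np.degrees(w[2])-90
plan([([.42,.1,.22],Rdown(20),12),([t[0],t[1],.2],Rdown(y),12)],-1)
E
```

```text
[ 0.48066504 -0.36953084  0.        ]
{"hand":-1,"travel":[-29, -25, -1],"twist":[-0.0, 0.0, 4.0]},
{"hand":-1,"travel":[-31, -23, -1],"twist":[-0.0, 0.0, 4.0]},
{"hand":-1,"travel":[-32, -20, -1],"twist":[-0.0, 0.0, 3.9]},
{"hand":-1,"travel":[-34, -18, -1],"twist":[-0.0, 0.0, 4.0]},
{"hand":-1,"travel":[-35, -16, -1],"twist":[-0.0, 0.0, 3.9]},
{"hand":-1,"travel":[-36, -13, -1],"twist":[-0.0, 0.0, 4.0]},
{"hand":-1,"travel":[-37, -11, -2],"twist":[-0.0, 0.0, 3.9]},
{"hand":-1,"travel":[-37, -8, -1],"twist":[-0.0, 0.0, 4.0]},
{"hand":-1,"travel":[-38, -6, -2],"twist":[-0.0, 0.0, 3.9]},
{"hand":-1,"travel":[-38, -3, -1],"twist":[-0.0, 0.0, 4.0]},
{"hand":-1,"travel":[-38, -1, -2],"twist":[-0.0, 0.0, 3.9]},
{"hand":-1,"travel":[-38, 2, -1],"twist":[-0.1, 0.1, 4.0]},
{"hand":-1,"travel":[-38, -9, 2],"twist":[0.0, -0.0, 3.7]},
{"hand":-1,"travel":[-39, -6, 2],"twist":[0.0, -0.0, 3.7]},
{"hand":-1,"travel":[-39, -4, 2],"twist":[-0.0, -0.0, 3.6]},
{"hand":-1,"travel":[-39, -1, 2],"twist":[-0.0, -0.0, 3.7]},
{"hand":-1,"travel":[-39, 2, 1],"twist":[-0.0, -0.0, 3.6]},
{"hand":-1,"travel":[-39, 4, 2],"twist":[-0.0, -0.0, 3.7]},
{"hand":-1,"travel":[-39, 6, 1],"twist":[-0.0, -0.0, 3.6]},
{"hand":-1,"travel":[-39, 9, 2],"twist":[-0.0, -0.0, 3.7]},
{"hand":-1,"travel":[-38, 11, 1],"twist":[-0.0, -0.0, 3.6]},
{"hand":-1,"travel":[-37, 14, 2],"twist":[-0.0, -0.0, 3.7]},
{"hand":-1,"travel":[-36, 16, 1],"twist":[-0.0, -0.0, 3.6]},
{"hand":-1,"travel":[-35, 19, 2],"twist":[-0.0, -0.0, 3.7]}
24 [ 0.4807128  -0.36943958  0.19967061]
```

Candidates with the wedge's shape in the top picture are silver (475,253), green (457,313) and black (527,325). Only the silver one is bare aluminium, and the enlarged crop confirms its taper and tail.

move_arm:
  increments:
    - {"hand": -1, "travel": [-29, -25, -1], "twist": [0, 0, 4]}
    - {"hand": -1, "travel": [-31, -23, -1], "twist": [0, 0, 4]}
    - {"hand": -1, "travel": [-32, -20, -1], "twist": [0, 0, 4]}
    - {"hand": -1, "travel": [-34, -18, -1], "twist": [0, 0, 4]}
    - {"hand": -1, "travel": [-35, -16, -1], "twist": [0, 0, 4]}
    - {"hand": -1, "travel": [-36, -13, -1], "twist": [0, 0, 4]}
    - {"hand": -1, "travel": [-37, -11, -2], "twist": [0, 0, 4]}
    - {"hand": -1, "travel": [-37, -8, -1], "twist": [0, 0, 4]}
    - {"hand": -1, "travel": [-38, -6, -2], "twist": [0, 0, 4]}
    - {"hand": -1, "travel": [-38, -3, -1], "twist": [0, 0, 4]}
    - {"hand": -1, "travel": [-38, -1, -2], "twist": [0, 0, 4]}
    - {"hand": -1, "travel": [-38, 2, -1], "twist": [0, 0, 4]}

```text
clock: 1.1
position: [0.4142, 0.0828, 0.2121]
eef_rot: [-0.002, 0.587, 0.81, -0.007]
contact_force: [0.0, -0.3, -1.1]
opening: 0.0938
```

```bash
cat > go.py <<'E'
from h import *
w=Z["w"];t=tf(w,(-15,0,0))[0]
y=np.degrees(w[2])-90
plan([([t[0],t[1],.2],Rdown(y),12)],-1)
p,q=cur();print(p,q.as_matrix().round(3).tolist())
E
python3 go.py
```

```text
{"hand":-1,"travel":[-38, -6, 1],"twist":[-0.0, 0.0, 3.5]},
{"hand":-1,"travel":[-38, -4, 1],"twist":[-0.1, 0.0, 3.5]},
{"hand":-1,"travel":[-38, -2, 1],"twist":[-0.0, 0.1, 3.5]},
{"hand":-1,"travel":[-38, 0, 1],"twist":[-0.1, 0.0, 3.5]},
{"hand":-1,"travel":[-38, 3, 1],"twist":[-0.0, 0.1, 3.5]},
{"hand":-1,"travel":[-38, 5, 1],"twist":[-0.1, 0.0, 3.5]},
{"hand":-1,"travel":[-37, 7, 1],"twist":[-0.0, 0.1, 3.5]},
{"hand":-1,"travel":[-37, 10, 1],"twist":[-0.1, 0.0, 3.5]},
{"hand":-1,"travel":[-36, 12, 1],"twist":[-0.0, 0.1, 3.5]},
{"hand":-1,"travel":[-35, 14, 2],"twist":[-0.1, 0.0, 3.5]},
{"hand":-1,"travel":[-35, 16, 1],"twist":[-0.0, 0.1, 3.5]},
{"hand":-1,"travel":[-33, 18, 2],"twist":[-0.1, 0.0, 3.5]}
12 [ 0.48050912 -0.36923041  0.19976318]
[0.41418047 0.08283508 0.21213653] [[-0.312, 0.95, -0.011], [0.95, 0.312, -0.008], [-0.005, -0.013, -1.0]]
```

Tracking is faithful.

move_arm:
  increments:
    - {"hand": -1, "travel": [-38, -6, 1], "twist": [0, 0, 3.5]}
    - {"hand": -1, "travel": [-38, -4, 1], "twist": [0, 0, 3.5]}
    - {"hand": -1, "travel": [-38, -2, 1], "twist": [0, 0, 3.5]}
    - {"hand": -1, "travel": [-38, 0, 1], "twist": [0, 0, 3.5]}
    - {"hand": -1, "travel": [-38, 3, 1], "twist": [0, 0, 3.5]}
    - {"hand": -1, "travel": [-38, 5, 1], "twist": [0, 0, 3.5]}
    - {"hand": -1, "travel": [-37, 7, 1], "twist": [0, 0, 3.5]}
    - {"hand": -1, "travel": [-37, 10, 1], "twist": [0, 0, 3.5]}
    - {"hand": -1, "travel": [-36, 12, 1], "twist": [0, 0, 3.5]}
    - {"hand": -1, "travel": [-35, 14, 2], "twist": [0, 0, 3.5]}
    - {"hand": -1, "travel": [-35, 16, 1], "twist": [0, 0, 3.5]}
    - {"hand": -1, "travel": [-33, 18, 2], "twist": [0, 0, 3.5]}

```text
clock: 2.1
position: [0.4691, -0.3933, 0.1943]
eef_rot: [-0.003, 0.849, 0.528, -0.007]
contact_force: [1.4, 0.3, -0.2]
opening: 0.0936
```

```bash
cat > go.py <<'E'
from h import *
w=Z["w"];t=tf(w,(-15,0,0))[0]
y=np.degrees(w[2])-90
plan([([t[0],t[1],.08],Rdown(y),4),([t[0],t[1],.012],Rdown(y),5)],-1)
p,q=cur();print(p,q.as_matrix().round(3).tolist())
cv2.imwrite("pics/top1.png",cv2.resize(ctrl.get_image("top")[180:340,380:580],(800,640)[:2])[:600])
cv2.imwrite("pics/sc1.png",ctrl.get_image("scene"))
E
python3 go.py
```

```text
{"hand":-1,"travel":[7, 0, 29],"twist":[-0.2, 0.1, -0.6]},
{"hand":-1,"travel":[7, 0, 28],"twist":[-0.2, 0.1, -0.6]},
{"hand":-1,"travel":[7, 1, 29],"twist":[-0.2, 0.2, -0.6]},
{"hand":-1,"travel":[6, 0, 28],"twist":[-0.1, 0.1, -0.5]},
{"hand":-1,"travel":[0, 0, 14],"twist":[-0.0, 0.0, -0.0]},
{"hand":-1,"travel":[0, 0, 14],"twist":[-0.0, 0.0, -0.0]},
{"hand":-1,"travel":[0, 0, 13],"twist":[-0.0, 0.0, -0.0]},
{"hand":-1,"travel":[0, 0, 14],"twist":[-0.0, 0.0, -0.0]},
{"hand":-1,"travel":[0, 0, 13],"twist":[-0.0, 0.0, -0.0]}
9 [ 0.48050095 -0.36957269  0.01211444]
[ 0.46910642 -0.39329864  0.19427766] [[0.442, 0.897, -0.015], [0.897, -0.442, -0.003], [-0.009, -0.012, -1.0]]
```

View pics/sc1.png

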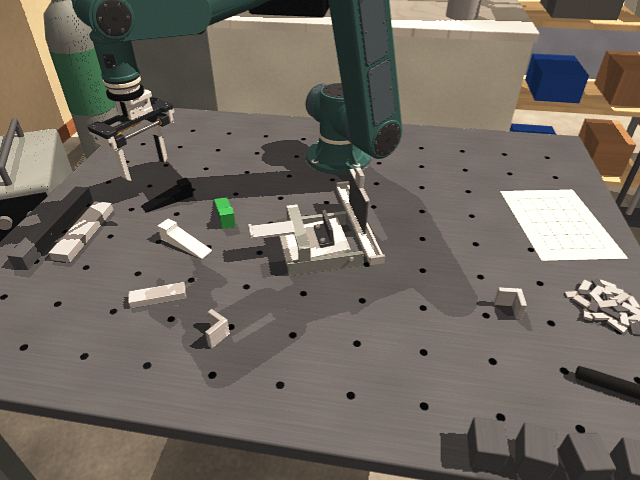

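move_arm:
  increments:
    - {"hand": -1, "travel": [7, 0, 29], "twist": [0, 0, -0.6]}
    - {"hand": -1, "travel": [7, 0, 28], "twist": [0, 0, -0.6]}
    - {"hand": -1, "travel": [7, 1, 29], "twist": [0, 0, -0.6]}
    - {"hand": -1, "travel": [6, 0, 20], "twist": [-0.5, 0.5, -0.5]}
    - {"hand": -1, "travel": [0, 0, 0], "twist": [0, 0, 0]}

```text
clock: 2.62
position: [0.4784, -0.3724, 0.0798]
eef_rot: [-0.004, 0.839, 0.544, -0.002]
contact_force: [-0.5, -0.1, -0.2]
opening: 0.0941
```

```bash
cat > go.py <<'E'
from h import *
w=Z["w"];t=tf(w,(-15,0,0))[0]
y=np.degrees(w[2])-90
plan([([t[0],t[1],.010],Rdown(y),6)],-1)
p,q=cur();print(p,q.as_matrix().round(3).tolist())
im=cv2.resize(ctrl.get_image("top")[180:330,380:580],(800,600),interpolation=2)
cv2.imwrite("pics/top2.png",im)
print((proj("top",[tf(w,(-15,0,45))[0]])-[380,180])*4)
E
python3 go.py
```

```text
{"hand":-1,"travel":[1, 0, 12],"twist":[-0.1, -0.0, -0.0]},
{"hand":-1,"travel":[0, 0, 12],"twist":[-0.1, -0.0, -0.0]},
{"hand":-1,"travel":[1, 0, 11],"twist":[-0.1, -0.0, -0.1]},
{"hand":-1,"travel":[0, 0, 12],"twist":[-0.1, -0.0, -0.0]},
{"hand":-1,"travel":[1, 1, 11],"twist":[-0.0, -0.0, -0.1]},
{"hand":-1,"travel":[0, 0, 12],"twist":[-0.1, -0.1, -0.0]}
6 [ 0.48028494 -0.36985331  0.00982923]
[ 0.47838265 -0.37239558  0.07982552] [[0.409, 0.913, -0.007], [0.913, -0.409, 0.005], [0.001, -0.008, -1.0]]
[[474.21976527 321.39089021]]
```

View pics/top2.png

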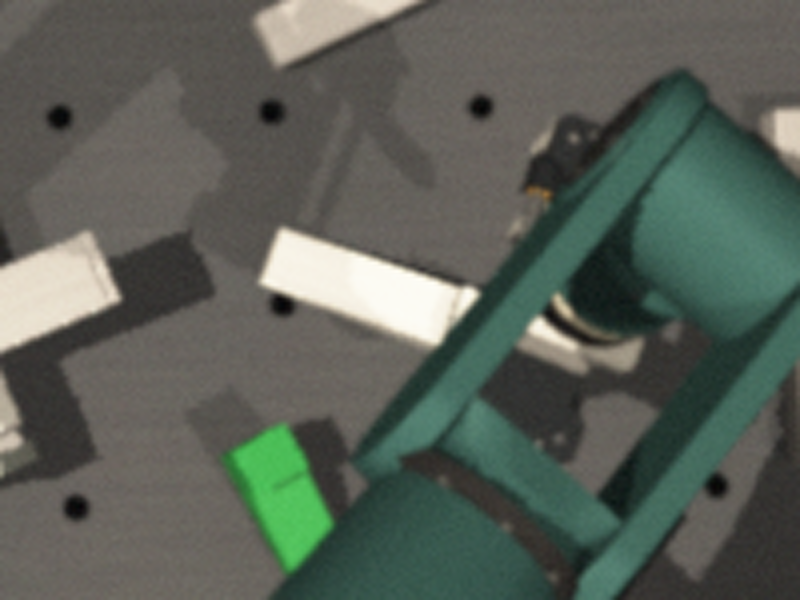

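move_arm:
  increments:
    - {"hand": -1, "travel": [1, 0, 12], "twist": [0, 0, 0]}
    - {"hand": -1, "travel": [0, 0, 12], "twist": [0, 0, 0]}
    - {"hand": -1, "travel": [1, 0, 11], "twist": [0, 0, 0]}
    - {"hand": -1, "travel": [0, 0, 12], "twist": [0, 0, 0]}
    - {"hand": -1, "travel": [1, 0, 10], "twist": [0, 0, 0]}
    - {"hand": -1, "travel": [0, 0, 8], "twist": [0, 0, 0]}
    - {"hand": -1, "travel": [0, 0, 0], "twist": [0, 0, 0]}

```text
clock: 3.25
position: [0.483, -0.3727, 0.0174]
eef_rot: [0.003, 0.839, 0.544, -0.001]
contact_force: [-0.4, 0.1, -1.4]
opening: 0.094
```

```bash
python3 - <<'E'
from h import *
w=Z["w"];print(cur()[0]-tf(w,(-15,0,0))[0])
cv2.imwrite("pics/sc2.png",cv2.resize(ctrl.get_image("scene")[140:290,80:280],(800,600),interpolation=2))
E
```

```text
[ 0.00235756 -0.00316312  0.01741033]
```

View pics/sc2.png

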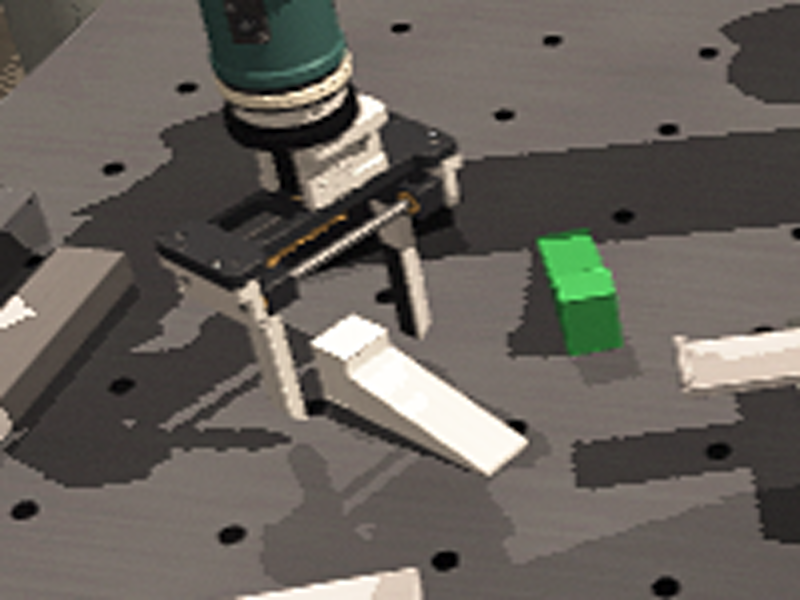

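move_arm:
  increments:
    - {"hand": -1, "travel": [2, 0, 5], "twist": [0, 0, 0]}
    - {"hand": -1, "travel": [0, 0, 3], "twist": [0, 0, 0]}
    - {"hand": 0.3, "travel": [0, 0, 0], "twist": [0, 0, 0]}
    - {"hand": 1, "travel": [0, 0, 0], "twist": [0, 0, 0]}
    - {"hand": 1, "travel": [0, 0, 0], "twist": [0, 0, 0]}
    - {"hand": 1, "travel": [0, 0, 0], "twist": [0, 0, 0]}
    - {"hand": 1, "travel": [0, 0, 0], "twist": [0, 0, 0]}
    - {"hand": 1, "travel": [0, 0, 0], "twist": [0, 0, 0]}
    - {"hand": 1, "travel": [0, 0, 0], "twist": [0, 0, 0]}
    - {"hand": 1, "travel": [0, 0, 0], "twist": [0, 0, 0]}

```text
clock: 4.13
position: [0.4858, -0.3728, 0.0126]
eef_rot: [0.006, 0.839, 0.544, -0.0]
contact_force: [-1.7, -0.2, -0.5]
opening: 0.0441
```

```bash
cat > go.py <<'E'
from h import *
p,q=cur();print(ctrl.state()["opening"],p,q.as_matrix().round(3).tolist())
f=Z["fix"];t=tf(f,(-165,0,0))[0]
y=np.degrees(f[2])-90
plan([([*p[:2],p[2]+.012],q,2),([t[0],t[1],p[2]+.012],Rdown(y),10)],1)
E
python3 go.py
```

```text
0.044099090982725846 [ 0.48575762 -0.37284878  0.01259442] [[0.408, 0.913, 0.006], [0.913, -0.408, -0.01], [-0.007, 0.01, -1.0]]
{"hand":1,"travel":[0, 0, -6],"twist":[0.0, 0.0, 0.0]},
{"hand":1,"travel":[0, 0, -6],"twist":[0.0, 0.0, 0.0]},
{"hand":1,"travel":[16, 0, 0],"twist":[0.0, 0.1, -4.5]},
{"hand":1,"travel":[16, 1, 0],"twist":[0.0, 0.1, -4.5]},
{"hand":1,"travel":[16, 2, 0],"twist":[0.1, 0.1, -4.5]},
{"hand":1,"travel":[15, 4, 0],"twist":[0.0, 0.0, -4.5]},
{"hand":1,"travel":[15, 5, 0],"twist":[0.1, 0.1, -4.5]},
{"hand":1,"travel":[15, 6, 0],"twist":[0.0, 0.0, -4.6]},
{"hand":1,"travel":[14, 7, 0],"twist":[0.1, 0.1, -4.5]},
{"hand":1,"travel":[13, 8, 0],"twist":[0.0, 0.0, -4.6]},
{"hand":1,"travel":[13, 9, 0],"twist":[0.1, 0.1, -4.5]},
{"hand":1,"travel":[11, 10, 0],"twist":[0.0, 0.0, -4.6]}
12 [ 0.54931687 -0.22897054  0.02428418]
```

move_arm:
  increments:
    - {"hand": 1, "travel": [0, 0, 0], "twist": [0, 0, 0]}
    - {"hand": 1, "travel": [0, 0, 0], "twist": [0, 0, 0]}
    - {"hand": 1, "travel": [0, 0, 0], "twist": [0, 0, 0]}
    - {"hand": 1, "travel": [0, 0, 0], "twist": [0, 0, 0]}

```text
clock: 4.47
position: [0.4851, -0.3728, 0.0125]
eef_rot: [0.005, 0.839, 0.544, -0.001]
contact_force: [0.4, 1.1, 0.3]
opening: 0.0364
```

```bash
python3 go.py
```

```text
0.036436626887423426 [ 0.48510581 -0.37276789  0.01252128] [[0.409, 0.913, 0.005], [0.913, -0.409, -0.01], [-0.007, 0.008, -1.0]]
{"hand":1,"travel":[0, 0, -6],"twist":[0.0, 0.0, 0.0]},
{"hand":1,"travel":[0, 0, -6],"twist":[0.0, 0.0, 0.0]},
{"hand":1,"travel":[16, 0, 0],"twist":[0.0, 0.1, -4.5]},
{"hand":1,"travel":[16, 1, 0],"twist":[0.0, 0.1, -4.5]},
{"hand":1,"travel":[16, 2, 0],"twist":[0.0, 0.0, -4.5]},
{"hand":1,"travel":[15, 4, 0],"twist":[0.0, 0.1, -4.5]},
{"hand":1,"travel":[15, 5, 0],"twist":[0.1, 0.1, -4.5]},
{"hand":1,"travel":[14, 6, 0],"twist":[0.0, 0.0, -4.6]},
{"hand":1,"travel":[14, 7, 0],"twist":[0.1, 0.1, -4.5]},
{"hand":1,"travel":[14, 8, 0],"twist":[0.0, 0.0, -4.6]},
{"hand":1,"travel":[13, 10, 0],"twist":[0.1, 0.1, -4.5]},
{"hand":1,"travel":[11, 10, 0],"twist":[0.0, 0.0, -4.6]}
12 [ 0.54954602 -0.22871407  0.02420194]
```

Gripped at 36.4 mm, which matches the wedge's width. Next I lift, turn and carry it to in front of the mouth.

move_arm:
  increments:
    - {"hand": 1, "travel": [0, 0, -6], "twist": [0, 0, 0]}
    - {"hand": 1, "travel": [0, 0, -6], "twist": [0, 0, 0]}
    - {"hand": 1, "travel": [16, 0, 0], "twist": [0, 0, -4.5]}
    - {"hand": 1, "travel": [16, 1, 0], "twist": [0, 0, -4.5]}
    - {"hand": 1, "travel": [16, 2, 0], "twist": [0, 0, -4.5]}
    - {"hand": 1, "travel": [15, 4, 0], "twist": [0, 0, -4.5]}
    - {"hand": 1, "travel": [15, 5, 0], "twist": [0, 0, -4.5]}
    - {"hand": 1, "travel": [14, 6, 0], "twist": [0, 0, -4.5]}
    - {"hand": 1, "travel": [14, 7, 0], "twist": [0, 0, -4.5]}
    - {"hand": 1, "travel": [14, 8, 0], "twist": [0, 0, -4.5]}
    - {"hand": 1, "travel": [10, 10, 0], "twist": [0, 0, -4.5]}
    - {"hand": 1, "travel": [0, 0, 0], "twist": [0, 0, 0]}

```text
clock: 5.47
position: [0.5431, -0.2386, 0.0235]
eef_rot: [0.003, 0.586, 0.81, -0.002]
contact_force: [0.3, -0.3, -2.0]
opening: 0.0365
```

```bash
cat > go.py <<'E'
from h import *
p,q=cur();print(ctrl.state()["opening"],ctrl.state()["contact_force"],p,q.as_matrix().round(3).tolist())
f=Z["fix"];t=tf(f,(-160,0,0))[0]
y=np.degrees(f[2])-90
plan([([t[0],t[1],p[2]],Rdown(y),4)],1)
im=ctrl.get_image("top");cv2.imwrite("pics/top3.png",cv2.resize(im[200:350,330:530],(800,600),interpolation=2))
im=ctrl.get_image("scene");cv2.imwrite("pics/sc3.png",cv2.resize(im[160:310,150:350],(800,600),interpolation=2))
E
python3 go.py
```

```text
0.03649690364118121 [ 0.26507501 -0.31745621 -2.03856783] [ 0.54306594 -0.23860895  0.02351063] [[-0.312, 0.95, 0.003], [0.95, 0.313, -0.007], [-0.007, 0.0, -1.0]]
{"hand":1,"travel":[3, 2, 0],"twist":[0.0, 0.1, -0.7]},
{"hand":1,"travel":[3, 2, 0],"twist":[0.0, 0.1, -0.7]},
{"hand":1,"travel":[3, 3, 0],"twist":[0.0, 0.1, -0.8]},
{"hand":1,"travel":[3, 2, 0],"twist":[0.0, 0.1, -0.7]}
4 [ 0.5475955  -0.2243061   0.02345628]
```

View pics/top3.png

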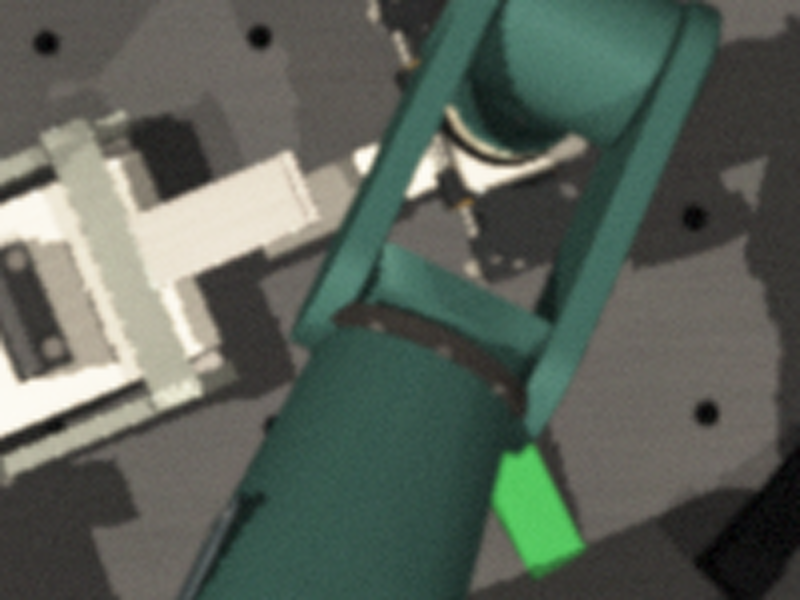

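View pics/sc3.png

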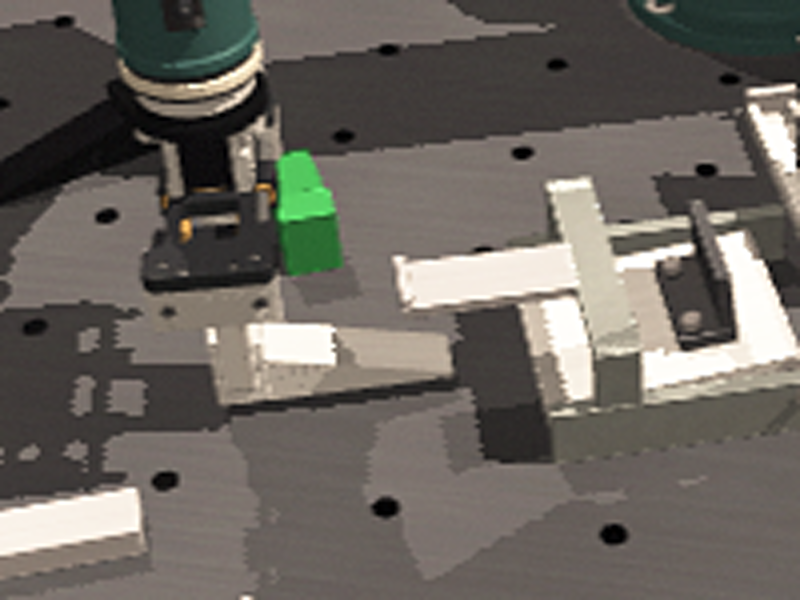

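move_arm:
  increments:
    - {"hand": 1, "travel": [3, 2, 2], "twist": [0, 0, -0.8]}
    - {"hand": 1, "travel": [3, 2, 2], "twist": [0, 0.1, -0.8]}
    - {"hand": 1, "travel": [3, 3, 2], "twist": [0, 0.1, -0.8]}
    - {"hand": 1, "travel": [3, 2, 1], "twist": [0, 0, -0.8]}
    - {"hand": 1, "travel": [0, 0, 0], "twist": [0, 0, 0]}

```text
clock: 5.98
position: [0.5453, -0.2289, 0.0156]
eef_rot: [0.001, 0.567, 0.824, -0.003]
contact_force: [0.8, 0.1, -3.1]
opening: 0.0362
```

```bash
cat > go.py <<'E'
from h import *
p,q=cur();print(ctrl.state()["opening"],ctrl.state()["contact_force"],p,q.as_matrix().round(3).tolist())
f=Z["fix"];
a=np.array([np.cos(f[2]),np.sin(f[2])]);d=p[:2]-f[:2];print("fixture xy",d@a,d@[-a[1],a[0]])
y=np.degrees(f[2])-90
t=tf(f,(-140,0,0))[0];u=tf(f,(-110,0,0))[0]
plan([([t[0],t[1],.0135],Rdown(y),4),([u[0],u[1],.0135],Rdown(y),4)],1)
E
python3 go.py
```

```text
0.03622355815133367 [ 0.82412118  0.09716257 -3.13468375] [ 0.54533651 -0.22887512  0.01555827] [[-0.358, 0.934, -0.001], [0.934, 0.358, -0.006], [-0.006, -0.003, -1.0]]
fixture xy -0.1639401056769432 0.004078770129651868
{"hand":1,"travel":[6, 1, 0],"twist":[-0.0, 0.1, -0.0]},
{"hand":1,"travel":[6, 1, 1],"twist":[-0.1, 0.1, -0.1]},
{"hand":1,"travel":[6, 1, 0],"twist":[-0.0, 0.1, -0.0]},
{"hand":1,"travel":[6, 1, 1],"twist":[-0.1, 0.0, -0.1]},
{"hand":1,"travel":[7, 0, 0],"twist":[0.0, 0.0, 0.0]},
{"hand":1,"travel":[8, 0, 0],"twist":[0.0, 0.0, 0.0]},
{"hand":1,"travel":[7, 0, 0],"twist":[0.0, 0.0, 0.0]},
{"hand":1,"travel":[8, 0, 0],"twist":[0.0, 0.0, 0.0]}
8 [ 0.52963247 -0.17706532  0.01347078]
```

move_arm:
  increments:
    - {"hand": 1, "travel": [6, 1, 0], "twist": [0, 0.1, 0]}
    - {"hand": 1, "travel": [6, 1, 1], "twist": [0, 0.1, 0]}
    - {"hand": 1, "travel": [6, 1, 1], "twist": [0, 0.1, 0]}
    - {"hand": 1, "travel": [6, 1, 1], "twist": [0, 0, 0]}
    - {"hand": 1, "travel": [7, 0, 0], "twist": [0, 0, 0]}
    - {"hand": 1, "travel": [8, 0, 0], "twist": [0, 0, 0]}
    - {"hand": 1, "travel": [7, 0, 0], "twist": [0, 0, 0]}
    - {"hand": 1, "travel": [0, 0, 0], "twist": [0, 0, 0]}

```text
clock: 6.65
position: [0.5313, -0.1803, 0.0127]
eef_rot: [-0.0, 0.567, 0.824, -0.001]
contact_force: [-0.9, -0.5, -2.5]
opening: 0.0361
```

```bash
cat > go2.py <<'E'
from h import *
p,q=cur();s=ctrl.state();print(s["opening"],s["contact_force"],p,q.as_matrix().round(3).tolist(),s["joint_positions"].round(2))
f=Z["fix"];
a=np.array([np.cos(f[2]),np.sin(f[2])]);d=p[:2]-f[:2];print("fixture xy",d@a,d@[-a[1],a[0]])
import sys
k=sys.argv[1]
im=ctrl.get_image("top");cv2.imwrite(f"pics/top{k}.png",cv2.resize(im[200:350,290:490],(800,600),interpolation=2))
im=ctrl.get_image("scene");cv2.imwrite(f"pics/sc{k}.png",cv2.resize(im[160:310,190:390],(800,600),interpolation=2))
E
python3 go2.py 4
```

```text
0.036076005847379224 [-0.89911596 -0.49432429 -2.4859305 ] [ 0.53129034 -0.18031579  0.01269246] [[-0.357, 0.934, -0.002], [0.934, 0.357, -0.002], [-0.001, -0.002, -1.0]] [-0.43  0.23  1.6  -0.    1.31 -0.79]
fixture xy -0.11358402171583817 -0.00034478472897540163
```

View pics/sc4.png

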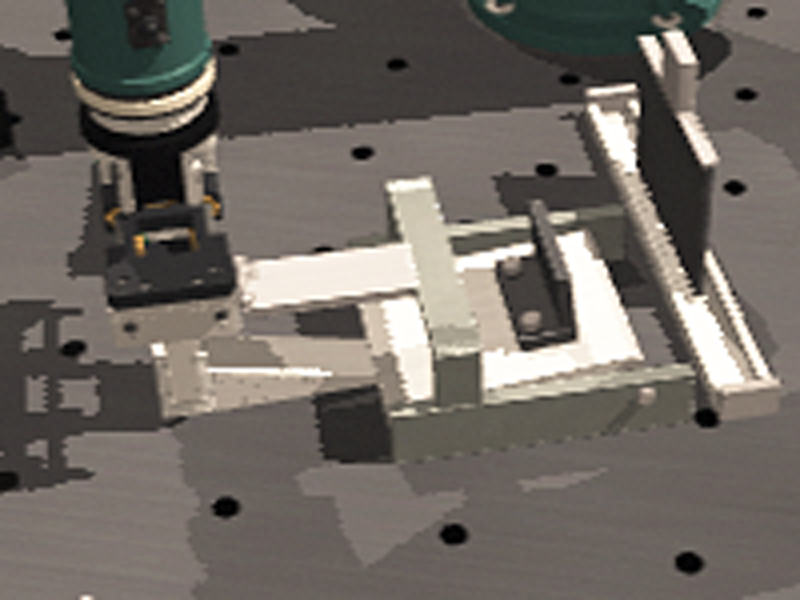

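View pics/top4.png

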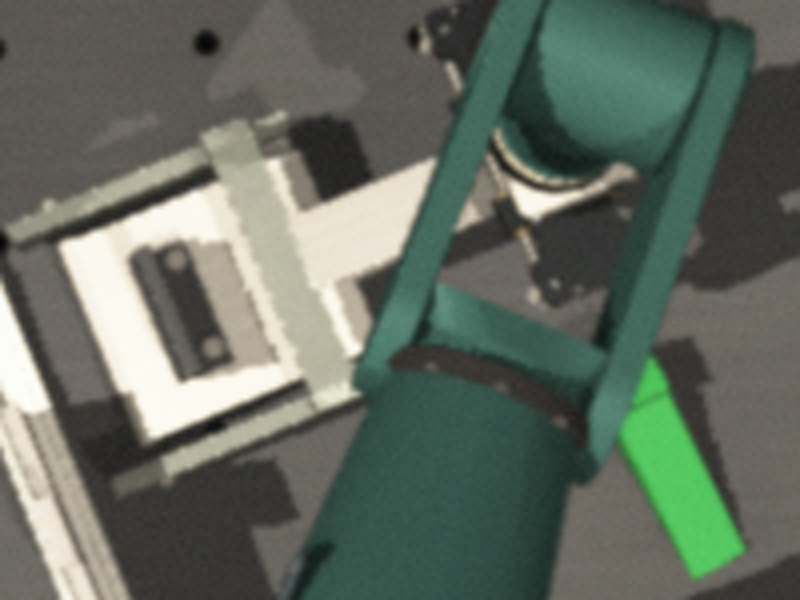

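move_arm:
  increments:
    - {"hand": -0.3, "travel": [0, 0, 0], "twist": [0, 0, 0]}
    - {"hand": -0.3, "travel": [0, 0, 0], "twist": [0, 0, 0]}
    - {"hand": -0.3, "travel": [0, 0, 0], "twist": [0, 0, 0]}
    - {"hand": -0.3, "travel": [0, 0, 0], "twist": [0, 0, 0]}
    - {"hand": -0.3, "travel": [0, 0, -5], "twist": [0, 0, 0]}
    - {"hand": -0.3, "travel": [0, 0, -20], "twist": [0, 0, 0]}
    - {"hand": -0.3, "travel": [0, 0, -30], "twist": [0, 0, 0]}
    - {"hand": -0.3, "travel": [0, 0, -35], "twist": [0, 0, 0]}
    - {"hand": -0.3, "travel": [0, 0, -10], "twist": [0, 0, 0]}

```text
clock: 7.5
position: [0.5309, -0.1823, 0.1157]
eef_rot: [-0.002, 0.568, 0.823, -0.002]
contact_force: [1.0, -0.1, 1.6]
opening: 0.0612
```

```bash
cat > go.py <<'E'
from h import *
p,q=cur();s=ctrl.state();print(s["opening"],p)
f=Z["fix"];y=np.degrees(f[2])-90
u=tf(f,(-210,0,0))[0]
plan([([u[0],u[1],.11],Rdown(y,33),9)],1)
E
python3 go.py
```

```text
0.061248458467452034 [ 0.53093297 -0.18225584  0.11572129]
{"hand":1,"travel":[-11, 0, 1],"twist":[-0.0, 3.7, -0.1]},
{"hand":1,"travel":[-10, 0, 0],"twist":[-0.0, 3.7, -0.0]},
{"hand":1,"travel":[-11, 0, -1],"twist":[-0.0, 3.6, -0.1]},
{"hand":1,"travel":[-10, 0, -1],"twist":[-0.0, 3.7, -0.1]},
{"hand":1,"travel":[-10, 0, -2],"twist":[-0.0, 3.6, -0.0]},
{"hand":1,"travel":[-10, 0, -3],"twist":[-0.0, 3.7, -0.1]},
{"hand":1,"travel":[-10, 0, -3],"twist":[-0.1, 3.6, -0.0]},
{"hand":1,"travel":[-10, 1, -4],"twist":[-0.1, 3.7, -0.1]},
{"hand":1,"travel":[-10, 0, -5],"twist":[-0.0, 3.6, -0.0]}
9 [ 0.56583998 -0.27054962  0.10947921]
```

move_arm:
  increments:
    - {"hand": 1, "travel": [-11, 0, 1], "twist": [0, 3.7, 0]}
    - {"hand": 1, "travel": [-10, 0, 0], "twist": [0, 3.7, 0]}
    - {"hand": 1, "travel": [-11, 0, -1], "twist": [0, 3.7, 0]}
    - {"hand": 1, "travel": [-10, 0, -1], "twist": [0, 3.7, 0]}
    - {"hand": 1, "travel": [-10, 0, -2], "twist": [0, 3.7, 0]}
    - {"hand": 1, "travel": [-10, 0, -3], "twist": [0, 3.7, 0]}
    - {"hand": 1, "travel": [-10, 0, -3], "twist": [0, 3.7, 0]}
    - {"hand": 1, "travel": [-10, 0, -4], "twist": [0, 3.7, 0]}
    - {"hand": 1, "travel": [-10, 0, -5], "twist": [0, 3.7, 0]}
    - {"hand": 1, "travel": [0, 0, 0], "twist": [0, 0, 0]}

```text
clock: 8.33
position: [0.5698, -0.2762, 0.1154]
eef_rot: [-0.24, 0.541, 0.788, 0.17]
contact_force: [-0.9, -0.1, -1.3]
opening: 0.0005
```

```bash
python3 go2.py 5; python3 - <<'E'
from h import *
f=Z["fix"];y=np.degrees(f[2])-90
u=tf(f,(-165,0,0))[0]
plan([([u[0],u[1],.019],Rdown(y,35),9)],1)
E
```

```text
0.0005210167326229983 [-0.92505014 -0.06080804 -1.30870306] [ 0.56982908 -0.2762155   0.1154066 ] [[-0.299, 0.934, -0.195], [0.771, 0.357, 0.528], [0.563, 0.008, -0.827]] [-0.7   0.69  0.87  0.33  2.09 -0.97]
fixture xy -0.21692910858704778 -0.001680047620880476
{"hand":1,"travel":[-2, 0, 12],"twist":[0.1, 0.1, 0.0]},
{"hand":1,"travel":[-2, 0, 12],"twist":[0.1, 0.1, 0.0]},
{"hand":1,"travel":[-2, -1, 12],"twist":[0.1, 0.1, 0.0]},
{"hand":1,"travel":[-2, 0, 12],"twist":[0.0, 0.1, 0.0]},
{"hand":1,"travel":[-1, -1, 13],"twist":[0.1, 0.1, 0.1]},
{"hand":1,"travel":[-2, 0, 12],"twist":[0.0, 0.1, 0.0]},
{"hand":1,"travel":[-2, 0, 13],"twist":[0.1, 0.1, 0.1]},
{"hand":1,"travel":[-1, -1, 12],"twist":[0.0, 0.2, 0.0]},
{"hand":1,"travel":[-2, 0, 13],"twist":[0.1, 0.1, 0.1]}
9 [ 0.54996825 -0.22832616  0.01864915]
```

View pics/sc5.png

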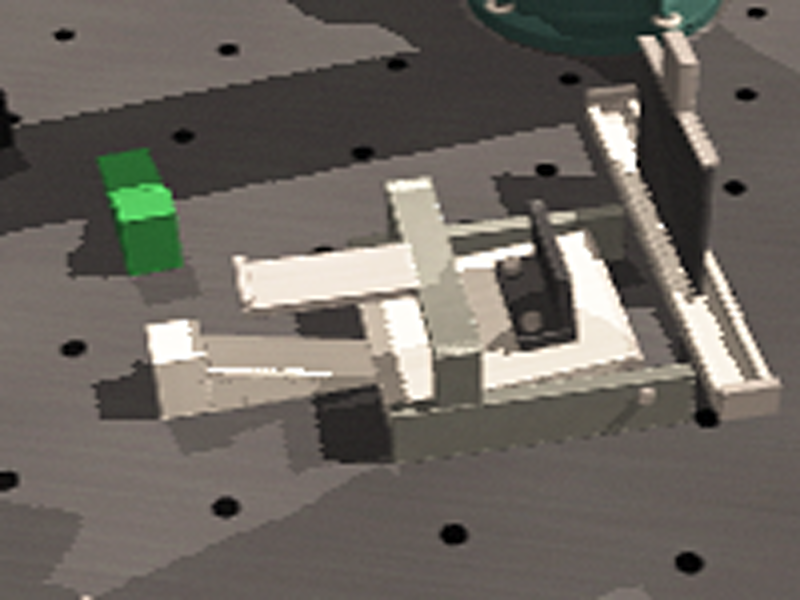

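View pics/top5.png

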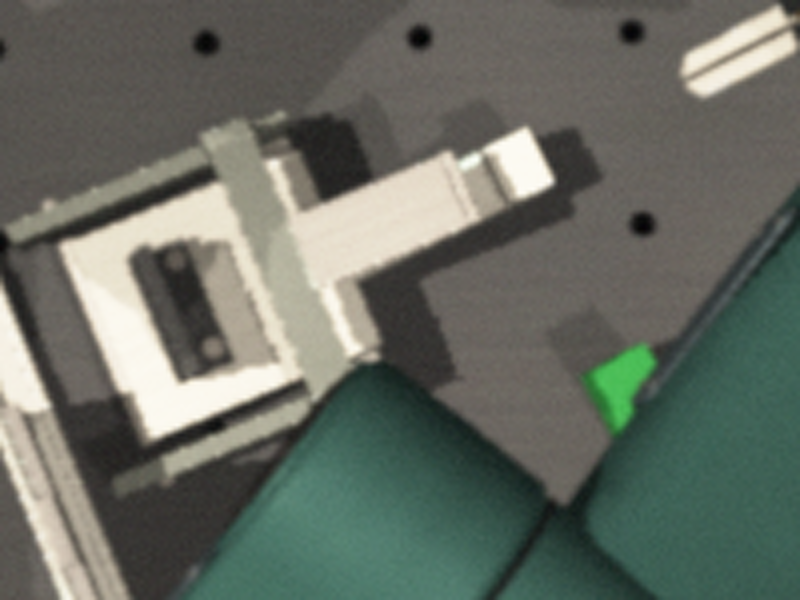

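```bash
python3 - <<'E'
from h import *
A=lambda n,o,d:[(n,l,np.array(u)/4+o) for l,u in d]
c=A("top",[290,200],[((-30,-18,45),(530,126)),((-30,18,45),(554,183)),((0,-18,45),(485,150)),((0,18,45),(507,203))])+A("scene",[190,160],[((-30,18,45),(146,325)),((0,18,45),(193,320)),((-30,-18,45),(155,362)),((0,-18,45),(203,356)),((-30,-18,0),(165,418))])
q,r=fit(c,[.53,-.18,1.94]);print(q,r.round(1).tolist())
def inf(q):
    f=Z["fix"];a=np.array([np.cos(f[2]),np.sin(f[2])]);d=q[:2]-f[:2];print("fix frame",d@a,d@[-a[1],a[0]],np.degrees(q[2]-f[2]))
inf(q)
f=Z["fix"]
c=A("top",[290,200],[((-75,-22,84),(450,151)),((-75,22,84),(478,216)),((26,-87,78),(249,118)),((54,-87,78),(202,133)),((26,87,78),(362,382))])+A("scene",[190,160],[((-75,22,84),(234,257)),((-75,-22,84),(244,302)),((26,87,78),(387,182)),((54,87,78),(430,178)),((26,-87,78),(435,352)),((54,-87,78),(478,348)),((0,-87,38),(388,415)),((0,-87,0),(392,460)),((180,-87,38),(692,371))])
p,r=fit(c,f);print(f,p,r.round(1).tolist())
E
```

```text
[ 0.52694074 -0.16802095  1.98958144] [[-1.1, -0.1], [-0.3, -0.9], [-1.0, -0.7], [0.3, -0.5], [-0.3, -0.9], [0.5, -1.7], [-0.7, -0.7], [0.1, -1.3], [-1.1, -0.4]]
fix frame -0.10054801236102563 -0.0007250231386437822 2.841391378390685
[ 0.48998047 -0.07450963  1.93998981] [ 0.49060067 -0.07470513  1.93525551] [[-0.3, -0.9], [0.2, 0.3], [-1.3, -1.4], [-0.7, -0.6], [-0.2, 2.0], [-0.5, -1.3], [-1.2, -1.2], [-0.7, -1.0], [-0.5, -1.3], [-0.6, 0.6], [0.9, -0.0], [0.3, -0.3], [-0.2, 0.6], [0.5, 0.3]]
```

move_arm:
  increments:
    - {"hand": 1, "travel": [-2, 0, 12], "twist": [0, 0.1, 0]}
    - {"hand": 1, "travel": [-2, 0, 12], "twist": [0, 0.1, 0]}
    - {"hand": 1, "travel": [-2, -1, 12], "twist": [0, 0.1, 0]}
    - {"hand": 1, "travel": [-2, 0, 12], "twist": [0, 0.1, 0]}
    - {"hand": 1, "travel": [-1, -1, 13], "twist": [0, 0.1, 0]}
    - {"hand": 1, "travel": [-2, 0, 12], "twist": [0, 0.1, 0]}
    - {"hand": 1, "travel": [-2, 0, 13], "twist": [0, 0.1, 0]}
    - {"hand": 1, "travel": [-1, 0, 12], "twist": [0, 0.2, 0]}
    - {"hand": 1, "travel": [-2, 0, 10], "twist": [0, 0.1, 0]}
    - {"hand": 1, "travel": [0, 0, 0], "twist": [0, 0, 0]}

```text
clock: 9.27
position: [0.5533, -0.2162, 0.0328]
eef_rot: [-0.231, 0.533, 0.796, 0.17]
contact_force: [0.0, 0.3, -0.7]
opening: 0.0006
```

```bash
cat > go.py <<'E'
from h import *
import sys
p,q=cur();s=ctrl.state();print(s["contact_force"],p,q.as_matrix()[:,2].round(3),s["joint_positions"].round(2))
f=Z["fix"];y=np.degrees(f[2])-90
a=np.array([np.cos(f[2]),np.sin(f[2])]);d=p[:2]-f[:2];print("fixture xy",d@a,d@[-a[1],a[0]])
u=tf(f,(float(sys.argv[1]),0,0))[0]
plan([([u[0],u[1],.018],Rdown(y,35),int(sys.argv[2]))],1)
E
python3 go.py -135 4
```

```text
[ 0.02853535  0.29496104 -0.73489104] [ 0.55332098 -0.2162083   0.03282655] [-0.186  0.517 -0.835] [-0.65  0.62  1.14  0.32  1.87 -1.02]
fixture xy -0.155008096744292 -0.007938687009943629
{"hand":1,"travel":[2, -2, 6],"twist":[0.2, 0.4, 0.4]},
{"hand":1,"travel":[2, -2, 6],"twist":[0.2, 0.4, 0.4]},
{"hand":1,"travel":[2, -2, 6],"twist":[0.2, 0.4, 0.4]},
{"hand":1,"travel":[2, -2, 5],"twist":[0.1, 0.5, 0.3]}
4 [ 0.53891528 -0.20098733  0.01807934]
```

move_arm:
  increments:
    - {"hand": 1, "travel": [-2, -3, 7], "twist": [0.2, 0.4, 0.4]}
    - {"hand": 1, "travel": [-2, -3, 7], "twist": [0.2, 0.4, 0.4]}
    - {"hand": 1, "travel": [-2, -3, 5], "twist": [0.2, 0.4, 0.4]}
    - {"hand": 1, "travel": [0, 0, 0], "twist": [0, 0, 0]}

```text
clock: 9.6
position: [0.5432, -0.2131, 0.0154]
eef_rot: [-0.242, 0.538, 0.79, 0.168]
contact_force: [-0.0, 0.2, 0.9]
opening: 0.0005
```

```bash
python3 go.py -125 6
```

```text
[-0.01790274  0.17413559  0.86660795] [ 0.54322875 -0.21305479  0.01540901] [-0.201  0.526 -0.826] [-0.65  0.63  1.17  0.31  1.86 -1.02]
fixture xy -0.14842516435074773 0.0003355335455880945
{"hand":1,"travel":[3, 0, 2],"twist":[0.0, 0.1, 0.1]},
{"hand":1,"travel":[4, 0, 2],"twist":[0.0, 0.1, 0.1]},
{"hand":1,"travel":[3, 0, 2],"twist":[0.0, 0.1, 0.1]},
{"hand":1,"travel":[4, 0, 2],"twist":[0.0, 0.1, 0.0]},
{"hand":1,"travel":[3, 0, 2],"twist":[0.1, 0.2, 0.1]},
{"hand":1,"travel":[4, 0, 1],"twist":[0.0, 0.1, 0.0]}
6 [ 0.53469234 -0.19113048  0.01825931]
```

move_arm:
  increments:
    - {"hand": 1, "travel": [4, 0, 2], "twist": [0, 0.1, 0.1]}
    - {"hand": 1, "travel": [4, 0, 2], "twist": [0, 0.1, 0.1]}
    - {"hand": 1, "travel": [4, 0, 2], "twist": [0, 0.1, 0]}
    - {"hand": 1, "travel": [4, 0, 2], "twist": [0, 0.1, 0]}
    - {"hand": 1, "travel": [4, 0, 2], "twist": [0, 0.1, 0]}
    - {"hand": 1, "travel": [0, 0, 0], "twist": [0, 0, 0]}

```text
clock: 10.1
position: [0.5353, -0.193, 0.0185]
eef_rot: [-0.244, 0.54, 0.788, 0.17]
contact_force: [-0.4, -0.2, 0.5]
opening: 0.0004
```

```bash
python3 go.py -90 8; python3 go2.py 6
```

```text
[-0.37755003 -0.17933941  0.46129672] [ 0.53527992 -0.19295302  0.01852322] [-0.201  0.531 -0.823] [-0.64  0.59  1.22  0.32  1.84 -1.  ]
fixture xy -0.12680943084272933 0.0004947694376452386
{"hand":1,"travel":[4, 0, 3],"twist":[0.0, 0.0, 0.0]},
{"hand":1,"travel":[4, 0, 3],"twist":[0.0, 0.1, 0.0]},
{"hand":1,"travel":[4, 0, 3],"twist":[0.0, 0.0, 0.0]},
{"hand":1,"travel":[4, 0, 2],"twist":[0.1, 0.1, 0.0]},
{"hand":1,"travel":[3, 0, 3],"twist":[0.0, 0.0, 0.0]},
{"hand":1,"travel":[4, 0, 2],"twist":[0.1, 0.1, 0.0]},
{"hand":1,"travel":[3, 0, 3],"twist":[0.0, 0.0, 0.1]},
{"hand":1,"travel":[4, 0, 2],"twist":[0.1, 0.1, 0.0]}
8 [ 0.52208493 -0.15879377  0.01837623]
0.0003648054011595774 [-0.37755003 -0.17933941  0.46129672] [ 0.53527992 -0.19295302  0.01852322] [[-0.299, 0.933, -0.201], [0.767, 0.36, 0.531], [0.568, 0.005, -0.823]] [-0.64  0.59  1.22  0.32  1.84 -1.  ]
fixture xy -0.12680943084272933 0.0004947694376452386
```

View pics/sc6.png

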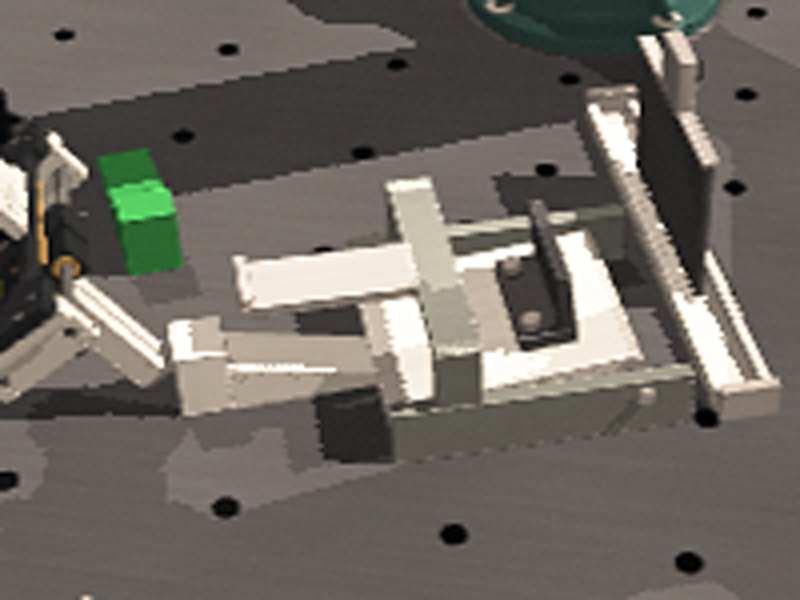

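View pics/top6.png

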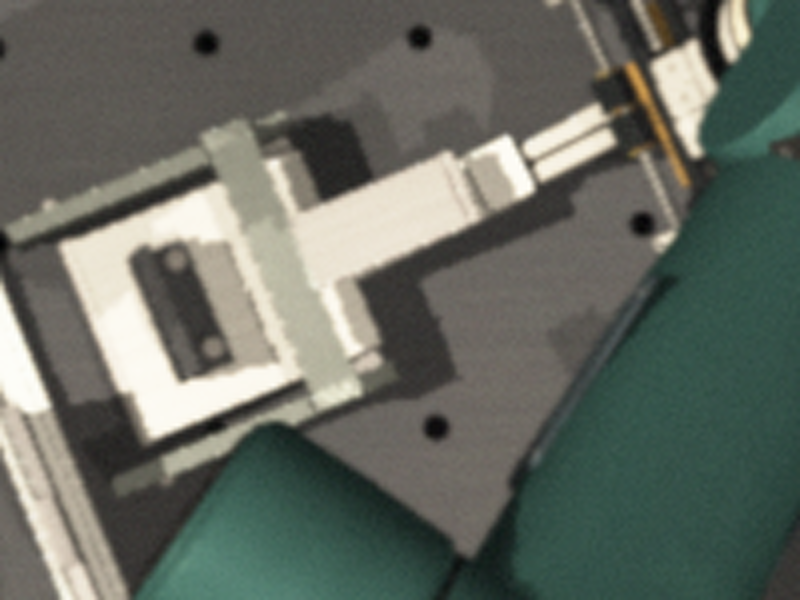

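move_arm:
  increments:
    - {"hand": 1, "travel": [4, 0, 3], "twist": [0, 0, 0]}
    - {"hand": 1, "travel": [4, 0, 3], "twist": [0, 0, 0]}
    - {"hand": 1, "travel": [4, 0, 3], "twist": [0, 0, 0]}
    - {"hand": 1, "travel": [4, 0, 3], "twist": [0, 0, 0]}
    - {"hand": 1, "travel": [4, 0, 3], "twist": [0, 0, 0]}
    - {"hand": 1, "travel": [4, 0, 3], "twist": [0, 0, 0]}

```text
clock: 10.7
position: [0.5338, -0.1827, 0.0188]
eef_rot: [-0.221, 0.547, 0.791, 0.162]
contact_force: [2.4, -8.2, 2.2]
opening: 0.0002
```

```bash
python3 go.py -70 6; python3 go2.py 7
```

```text
[ 2.44141235 -8.19331311  2.23334396] [ 0.53380988 -0.18273449  0.01879602] [-0.172  0.498 -0.85 ] [-0.62  0.54  1.28  0.32  1.78 -0.99]
fixture xy -0.11674895815672301 -0.001821736832259259
{"hand":1,"travel":[7, 0, 4],"twist":[0.2, 0.5, -0.0]},
{"hand":1,"travel":[6, 0, 4],"twist":[0.2, 0.5, -0.0]},
{"hand":1,"travel":[6, -1, 4],"twist":[0.2, 0.6, -0.0]},
{"hand":1,"travel":[7, 0, 5],"twist":[0.2, 0.5, -0.1]},
{"hand":1,"travel":[6, -1, 5],"twist":[0.2, 0.6, -0.0]},
{"hand":1,"travel":[7, 0, 4],"twist":[0.1, 0.5, -0.1]}
6 [ 0.51536705 -0.13959563  0.01832751]
0.00016108556479863738 [ 2.44141235 -8.19331311  2.23334396] [ 0.53380988 -0.18273449  0.01879602] [[-0.304, 0.937, -0.172], [0.794, 0.349, 0.498], [0.527, 0.015, -0.85]] [-0.62  0.54  1.28  0.32  1.78 -0.99]
fixture xy -0.11674895815672301 -0.001821736832259259
```

View pics/sc7.png

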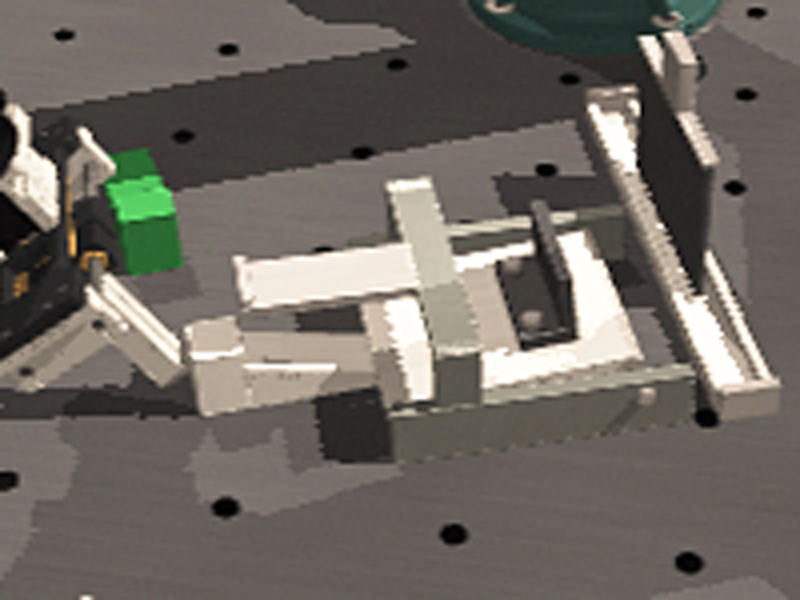

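move_arm:
  increments:
    - {"hand": 1, "travel": [7, 0, 5], "twist": [0.3, 1, 0]}
    - {"hand": 1, "travel": [7, 0, 5], "twist": [0.3, 1, 0]}
    - {"hand": 1, "travel": [7, 0, 5], "twist": [0.3, 1, 0]}
    - {"hand": 1, "travel": [7, 0, 5], "twist": [0.3, 1, 0]}

```text
clock: 11.13
position: [0.5288, -0.1638, 0.0186]
eef_rot: [-0.237, 0.545, 0.787, 0.167]
contact_force: [3.8, -8.3, 0.1]
opening: 0.0005
```

```bash
python3 go.py -70 6
```

```text
[ 3.84277038 -8.29345477  0.11170683] [ 0.52875562 -0.16382233  0.01860801] [-0.191  0.521 -0.832] [-0.61  0.54  1.3   0.33  1.79 -0.98]
fixture xy -0.09728722592122803 -0.0039327479268473145
{"hand":1,"travel":[4, -1, 3],"twist":[0.1, 0.2, -0.1]},
{"hand":1,"travel":[4, -1, 3],"twist":[0.1, 0.2, -0.1]},
{"hand":1,"travel":[4, -1, 2],"twist":[0.1, 0.2, -0.0]},
{"hand":1,"travel":[3, 0, 3],"twist":[0.1, 0.2, -0.1]},
{"hand":1,"travel":[4, -1, 2],"twist":[0.1, 0.2, -0.0]},
{"hand":1,"travel":[3, 0, 3],"twist":[0.1, 0.3, -0.1]}
6 [ 0.51536043 -0.13981909  0.01771603]
```

move_arm:
  increments:
    - {"hand": 1, "travel": [7, -1, 5], "twist": [0.3, 1, 0]}
    - {"hand": 1, "travel": [7, -1, 5], "twist": [0.3, 1, 0]}
    - {"hand": 1, "travel": [7, -1, 5], "twist": [0.3, 1, 0]}
    - {"hand": 1, "travel": [7, -1, 5], "twist": [0.3, 1, 0]}

```text
clock: 11.47
position: [0.5195, -0.1449, 0.0184]
eef_rot: [-0.254, 0.542, 0.782, 0.173]
contact_force: [1.9, -6.9, -0.7]
opening: 0.0006
```

```bash
python3 go.py -62 3;python3 go2.py 8
```

```text
[ 1.91581845 -6.94390962 -0.72820984] [ 0.51946459 -0.14491132  0.01836598] [-0.211  0.546 -0.811] [-0.6   0.53  1.32  0.35  1.81 -0.97]
fixture xy -0.0762976679677354 -0.002092051160896561
{"hand":1,"travel":[4, -1, 3],"twist":[-0.0, -0.3, -0.2]},
{"hand":1,"travel":[4, -1, 3],"twist":[-0.0, -0.3, -0.2]},
{"hand":1,"travel":[3, 0, 3],"twist":[-0.0, -0.2, -0.2]}
3 [ 0.51254672 -0.13237125  0.01744213]
0.0005875144758313788 [ 1.91581845 -6.94390962 -0.72820984] [ 0.51946459 -0.14491132  0.01836598] [[-0.283, 0.935, -0.211], [0.76, 0.353, 0.546], [0.585, -0.006, -0.811]] [-0.6   0.53  1.32  0.35  1.81 -0.97]
fixture xy -0.0762976679677354 -0.002092051160896561
```

View pics/sc8.png

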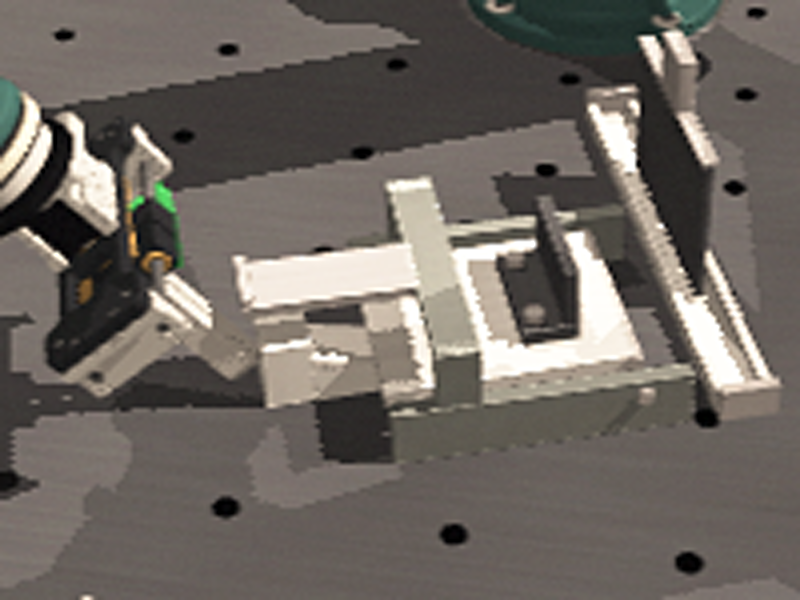

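View pics/top8.png

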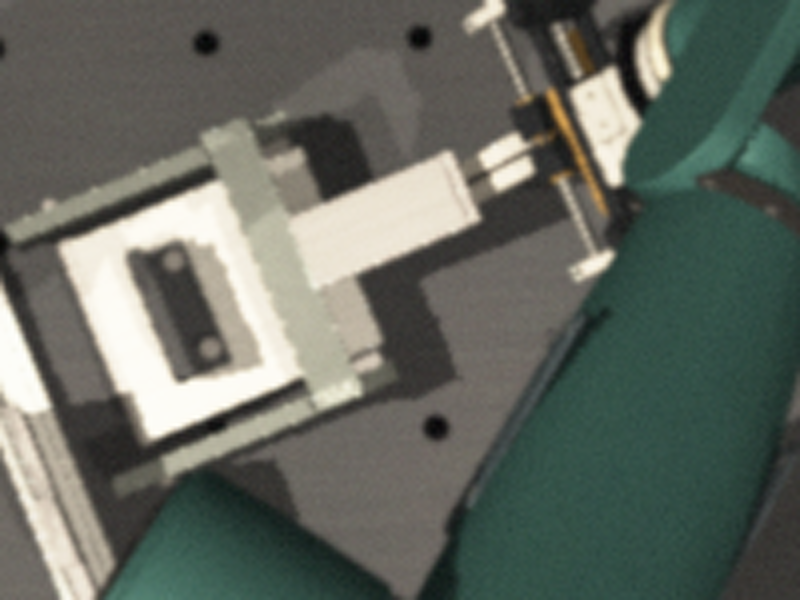

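move_arm:
  increments:
    - {"hand": 1, "travel": [7, -1, 5], "twist": [0.3, 0.5, 0]}
    - {"hand": 1, "travel": [7, -1, 5], "twist": [0.3, 0.5, 0]}

```text
clock: 11.73
position: [0.5144, -0.1349, 0.0183]
eef_rot: [-0.257, 0.542, 0.782, 0.171]
contact_force: [2.9, -8.0, 0.0]
opening: 0.0001
```

```bash
python3 go.py -62 3;python3 go2.py 9
```

```text
[ 2.87191914 -7.9751251   0.01488179] [ 0.51441641 -0.13489094  0.01830365] [-0.217  0.546 -0.809] [-0.59  0.52  1.34  0.35  1.8  -0.96]
fixture xy -0.06513077078644715 -0.001000012775062356
{"hand":1,"travel":[1, 0, 1],"twist":[-0.1, -0.3, -0.2]},
{"hand":1,"travel":[1, -1, 1],"twist":[-0.1, -0.3, -0.2]},
{"hand":1,"travel":[0, 0, 0],"twist":[-0.1, -0.4, -0.3]}
3 [ 0.5124845  -0.13263973  0.01786069]
0.00014751273064895945 [ 2.87191914 -7.9751251   0.01488179] [ 0.51441641 -0.13489094  0.01830365] [[-0.281, 0.935, -0.217], [0.759, 0.355, 0.546], [0.587, -0.011, -0.809]] [-0.59  0.52  1.34  0.35  1.8  -0.96]
fixture xy -0.06513077078644715 -0.001000012775062356
```

View pics/sc9.png

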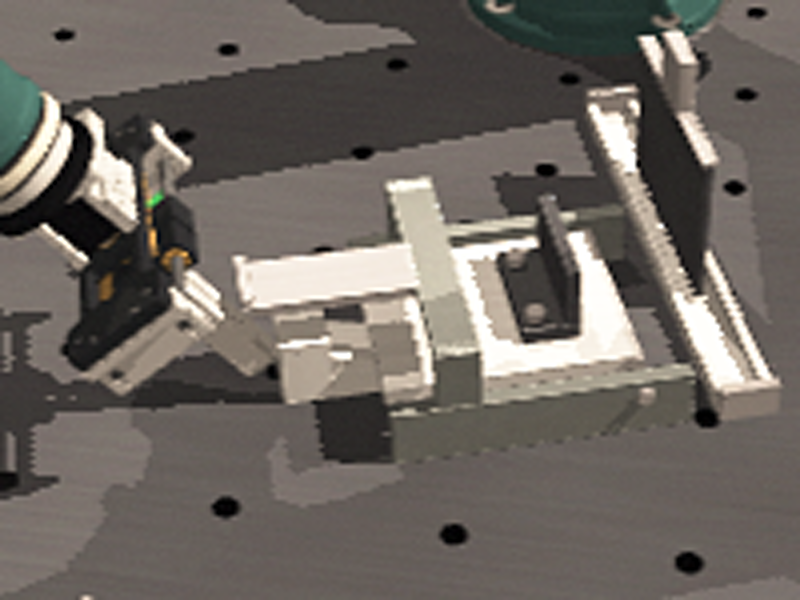

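```bash
cat > m.py <<'E'
from h import *
import sys
k=sys.argv[1]; im=ctrl.get_image("scene")
o=np.array([245,222]); c=cv2.resize(im[222:282,245:325],(800,600),interpolation=2)
f=Z["fix"]
for z in (30,34,38):
    a=(proj("scene",tf(f,[(0,-63,z),(0,63,z)]))-o+.5)*10
    print(z,a.round().tolist())
def dot(L,col):
    for P in proj("scene",tf(f,L)): cv2.circle(c,tuple(int(v) for v in (P-o+.5)*10),3,col,-1)
dot([(0,-75,38),(0,-87,38),(26,-87,78),(-75,-22,84)],(255,0,0))
dot([(0,-63,38)],(0,0,255)); dot([(0,-63,34)],(0,255,0)); dot([(0,-63,30)],(0,255,255))
dot([(-54,-18,0),(-54,-18,45),(-24,-18,45)],(255,0,255))
cv2.imwrite(f"pics/m{k}.png",c)
E
python3 m.py 1
```

```text
30 [[415.0, 375.0], [335.0, 50.0]]
34 [[415.0, 362.0], [334.0, 38.0]]
38 [[414.0, 349.0], [334.0, 25.0]]
```

View pics/m1.png

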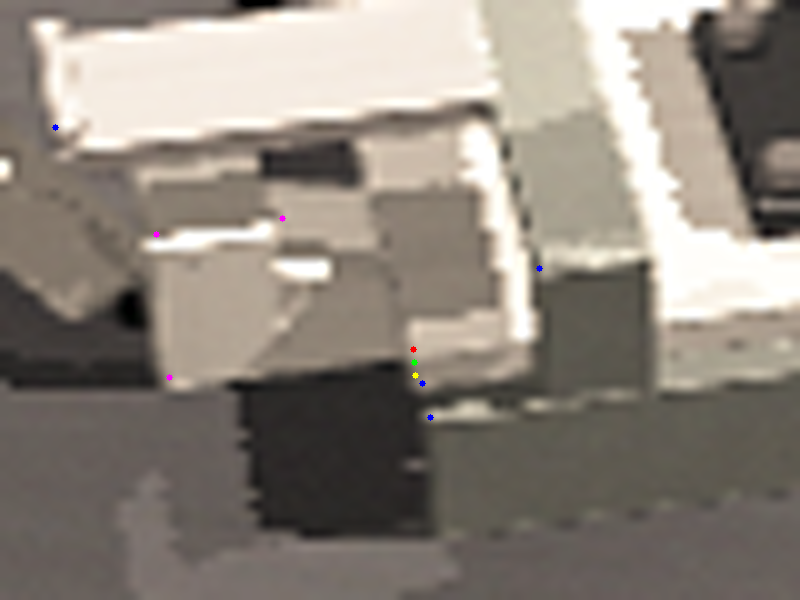

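move_arm:
  increments:
    - {"hand": 1, "travel": [5, 0, 4], "twist": [0, 0, 0]}
    - {"hand": 1, "travel": [0, 0, 0], "twist": [0, 0, 0]}

```text
clock: 12.05
position: [0.5138, -0.1318, 0.0187]
eef_rot: [-0.253, 0.543, 0.783, 0.17]
contact_force: [-0.8, 0.5, 0.4]
opening: 0.0007
```

```bash
python3 go.py -62 1; python3 m.py 2
```

```text
[-0.83587243  0.46668379  0.42566963] [ 0.51383901 -0.13178944  0.01869642] [-0.212  0.54  -0.814] [-0.58  0.51  1.36  0.35  1.79 -0.96]
fixture xy -0.06202989162791392 -0.0015807382076033008
{"hand":1,"travel":[0, -2, 1],"twist":[-0.2, -0.5, -0.7]}
1 [ 0.51175608 -0.13195531  0.01790026]
30 [[415.0, 375.0], [335.0, 50.0]]
34 [[415.0, 362.0], [334.0, 38.0]]
38 [[414.0, 349.0], [334.0, 25.0]]
```

View pics/m2.png

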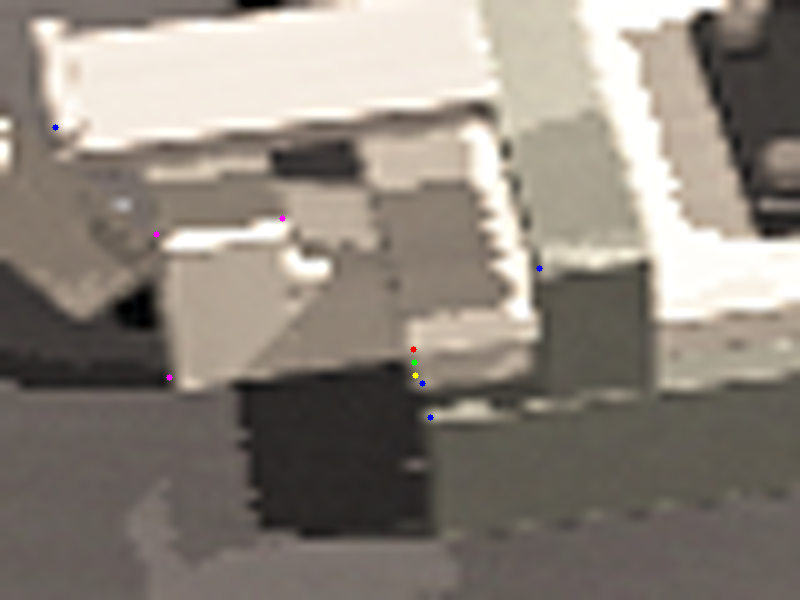

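move_arm:
  increments:
    - {"hand": 1, "travel": [-8, 0, -6], "twist": [0, 0, 0]}
    - {"hand": 1, "travel": [-16, 0, -12], "twist": [0, 0, 0]}
    - {"hand": 1, "travel": [-24, 0, -17], "twist": [0, 0, 0]}
    - {"hand": 1, "travel": [-24, 0, -17], "twist": [0, 0, 0]}
    - {"hand": 1, "travel": [-10, 0, -30], "twist": [0, 0, 0]}
    - {"hand": 1, "travel": [0, 0, 0], "twist": [0, 0, 0]}

```text
clock: 12.6
position: [0.554, -0.2397, 0.0373]
eef_rot: [-0.259, 0.54, 0.782, 0.171]
contact_force: [0.3, -0.1, 1.6]
opening: 0.0008
```

```bash
cat >> m.py <<'E'
d=im[160:310,230:390]
cv2.imwrite(f"pics/n{k}.png",cv2.resize(im[212:272,310:390],(800,600),interpolation=2))
E
python3 m.py 3; python3 go2.py 10; python3 - <<'E'
from h import *
A=lambda o,d:[("scene",l,np.array(u)/10+o-.5) for l,u in d]
E
```

```text
30 [[415.0, 375.0], [335.0, 50.0]]
34 [[415.0, 362.0], [334.0, 38.0]]
38 [[414.0, 349.0], [334.0, 25.0]]
0.00028572953012869526 [-0.289197   -0.1813122  -0.35247809] [ 0.55260877 -0.23740501  0.03503184] [[-0.281, 0.933, -0.223], [0.755, 0.359, 0.55], [0.593, -0.014, -0.805]] [-0.67  0.69  1.05  0.32  1.96 -1.  ]
fixture xy -0.17451953444226787 0.0003746554135092284
```

View pics/m3.png

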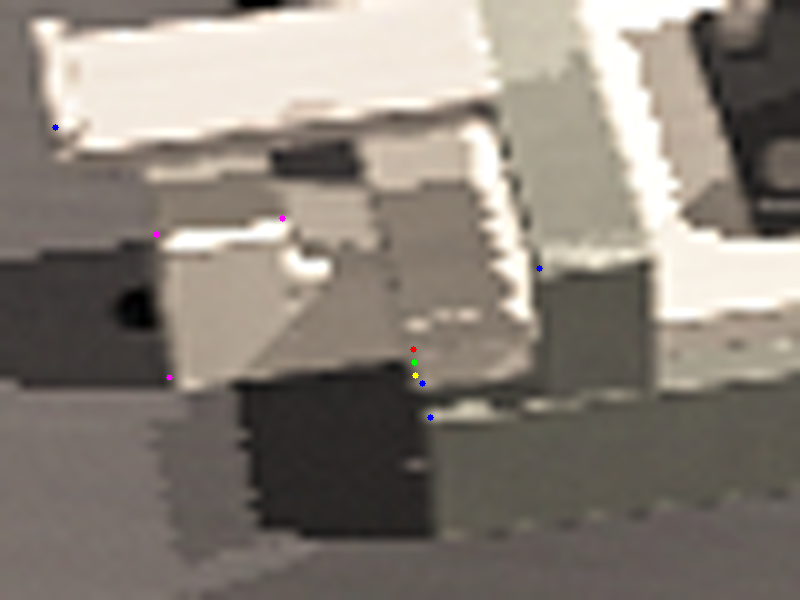

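View pics/n3.png

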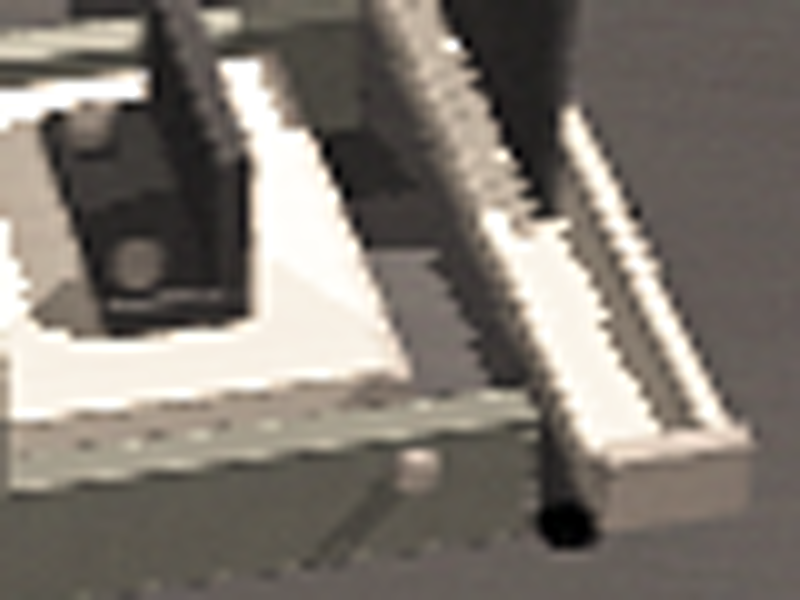

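View pics/top10.png

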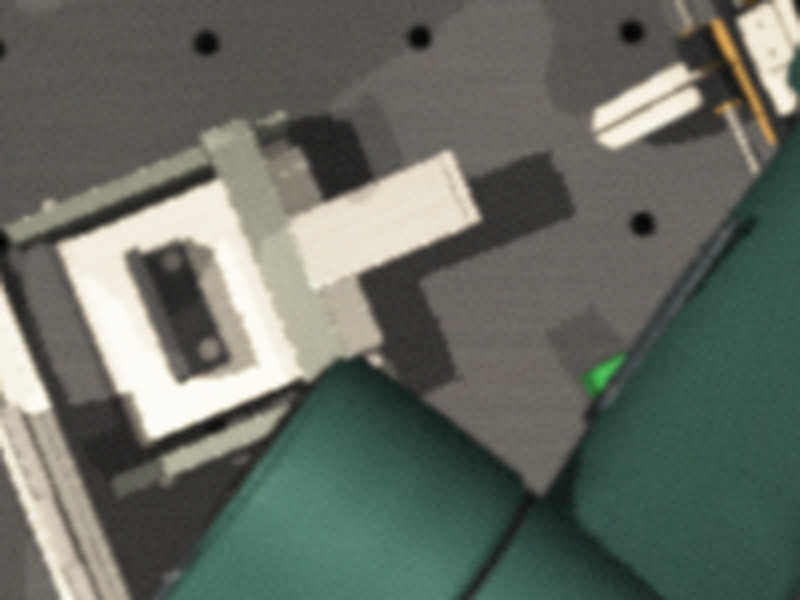

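```bash
python3 - <<'E'
from h import *
p,q=cur()
plan([([.58,-.26,.26],Rdown(21,0),10)],1)
E
```

```text
{"hand":1,"travel":[11, 1, -20],"twist":[-0.1, -3.7, -0.0]},
{"hand":1,"travel":[9, 1, -21],"twist":[-0.1, -3.7, -0.0]},
{"hand":1,"travel":[8, 2, -21],"twist":[-0.1, -3.7, -0.0]},
{"hand":1,"travel":[7, 2, -22],"twist":[-0.1, -3.6, -0.0]},
{"hand":1,"travel":[5, 2, -22],"twist":[-0.1, -3.7, -0.0]},
{"hand":1,"travel":[4, 1, -23],"twist":[-0.1, -3.6, -0.0]},
{"hand":1,"travel":[2, 2, -23],"twist":[-0.1, -3.7, -0.0]},
{"hand":1,"travel":[1, 2, -23],"twist":[-0.1, -3.6, -0.1]},
{"hand":1,"travel":[0, 1, -23],"twist":[-0.1, -3.7, -0.0]},
{"hand":1,"travel":[-2, 2, -23],"twist":[-0.1, -3.6, -0.1]}
10 [ 0.58011161 -0.25952878  0.26047994]
```

move_arm:
  increments:
    - {"hand": 1, "travel": [11, 1, -20], "twist": [0, -3.7, 0]}
    - {"hand": 1, "travel": [9, 1, -21], "twist": [0, -3.7, 0]}
    - {"hand": 1, "travel": [8, 2, -21], "twist": [0, -3.7, 0]}
    - {"hand": 1, "travel": [7, 2, -22], "twist": [0, -3.7, 0]}
    - {"hand": 1, "travel": [5, 2, -22], "twist": [0, -3.7, 0]}
    - {"hand": 1, "travel": [4, 1, -23], "twist": [0, -3.7, 0]}
    - {"hand": 1, "travel": [2, 2, -23], "twist": [0, -3.7, 0]}
    - {"hand": 1, "travel": [1, 2, -23], "twist": [0, -3.7, 0]}
    - {"hand": 1, "travel": [0, 1, -23], "twist": [0, -3.7, 0]}
    - {"hand": 1, "travel": [-2, 2, -23], "twist": [0, -3.7, 0]}

```text
clock: 13.58
position: [0.5734, -0.2431, 0.2466]
eef_rot: [-0.016, 0.561, 0.828, -0.015]
contact_force: [-0.1, -0.8, -0.6]
opening: 0.0003
```

```bash
python3 - <<'E'
from h import *
print(cur()[0])
ims=[ctrl.get_image("scene").astype(float) for _ in range(3)]
im=np.mean(ims,0).astype(np.uint8); np.save("s11.npy",im); np.save("t11.npy",ctrl.get_image("top"))
cv2.imwrite("pics/m11.png",cv2.resize(im[225:285,250:330],(800,600),interpolation=0))
cv2.imwrite("pics/t11.png",cv2.resize(np.load("t11.npy")[220:320,300:430],(780,600),interpolation=2))
E
```

```text
[ 0.57341294 -0.24310654  0.24662753]
```

View pics/m11.png

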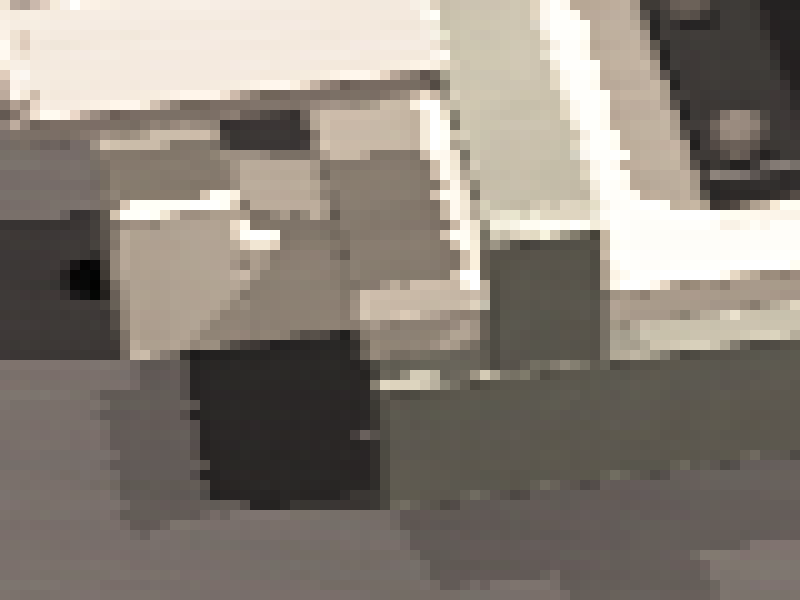

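View pics/t11.png

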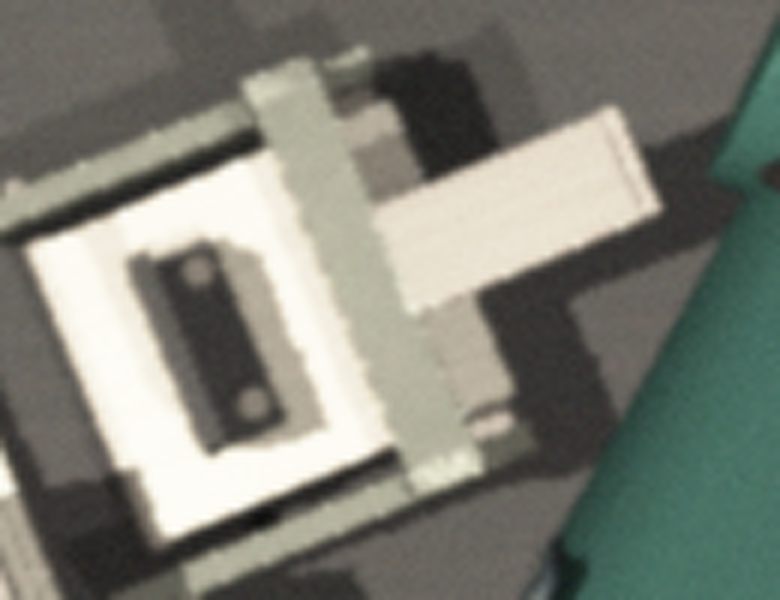

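```bash
python3 - <<'E'
from h import *
im=np.load("s11.npy").mean(2).astype(int)
cols=[287,289,291,293,295,297,312,316,320,324,328,332,336,340,344,348]
print("row",cols)
for r in range(244,268): print(r,im[r,cols].tolist())
f=Z["fix"]
def rows(y,z0,z1,tag):
    X=np.linspace(0,180,400); 
    zz=z0+(z1-z0)*X/150
    P=proj("scene",tf(f,np.c_[X,0*X+y,zz])); print(tag,[round(float(np.interp(c,P[:,0],P[:,1])),1) for c in cols])
rows(-63,38,38,"plate lvl"); rows(-63,40,38,"plate +2"); rows(-63,36,38,"plate -2"); rows(-63,26,26,"plate bot");rows(-75,38,38,"ch in"); rows(-87,38,38,"ch out")
E
```

```text
row [287, 289, 291, 293, 295, 297, 312, 316, 320, 324, 328, 332, 336, 340, 344, 348]
244 [125, 125, 123, 192, 248, 105, 253, 171, 84, 42, 55, 110, 240, 252, 251, 233]
245 [123, 121, 119, 110, 247, 169, 252, 252, 155, 114, 251, 247, 239, 252, 251, 237]
246 [118, 120, 120, 114, 247, 164, 252, 254, 255, 248, 242, 246, 238, 245, 252, 243]
247 [119, 120, 119, 113, 182, 224, 253, 252, 253, 246, 252, 252, 240, 238, 252, 247]
248 [121, 122, 123, 120, 252, 228, 253, 251, 251, 252, 252, 252, 238, 247, 254, 252]
249 [124, 125, 125, 122, 190, 234, 252, 251, 252, 252, 251, 253, 241, 245, 247, 174]
250 [125, 124, 124, 121, 111, 237, 254, 252, 252, 252, 253, 255, 240, 141, 151, 112]
251 [123, 122, 122, 122, 114, 236, 254, 252, 253, 255, 255, 158, 128, 153, 145, 114]
252 [123, 122, 121, 120, 193, 255, 249, 255, 255, 186, 127, 153, 151, 152, 119, 136]
253 [122, 172, 190, 188, 181, 255, 255, 212, 150, 152, 153, 153, 148, 140, 179, 193]
254 [188, 185, 184, 183, 181, 186, 153, 153, 153, 154, 149, 133, 202, 189, 188, 189]
255 [184, 183, 182, 182, 183, 207, 157, 153, 153, 139, 180, 187, 185, 187, 191, 199
[... 921 characters left out ...]
.7, 255.5, 255.2, 254.9, 252.9, 252.3, 251.8, 251.2, 250.7, 250.1, 249.6, 249.0, 248.5, 247.9]
plate +2 [255.6, 255.4, 255.1, 254.9, 254.6, 254.4, 252.5, 252.0, 251.5, 251.0, 250.5, 250.0, 249.4, 248.9, 248.4, 247.9]
plate -2 [256.9, 256.6, 256.3, 256.0, 255.8, 255.5, 253.2, 252.7, 252.1, 251.5, 250.9, 250.3, 249.7, 249.1, 248.5, 247.9]
plate bot [260.2, 259.9, 259.6, 259.3, 259.1, 258.8, 256.7, 256.2, 255.6, 255.1, 254.5, 254.0, 253.4, 252.9, 252.3, 251.7]
ch in [259.8, 259.5, 259.2, 259.0, 258.7, 258.4, 256.3, 255.8, 255.2, 254.7, 254.1, 253.6, 253.0, 252.5, 251.9, 251.4]
ch out [263.3, 263.1, 262.8, 262.5, 262.2, 261.9, 259.9, 259.3, 258.7, 258.2, 257.6, 257.1, 256.5, 256.0, 255.4, 254.8]
```

```bash
python3 - <<'E'
from h import *
im=np.load("s11.npy"); f=Z["fix"]
cv2.imwrite("pics/g11.png",cv2.resize(im[160:240,335:395],(600,800),interpolation=2)[:600])
obs=[((218,-75,113),(369,201.2)),((212,75,113),(349.8,169.5)),((221,-20,150),(363,173)),((209,20,150),(356,167.5))]
def g(o): return np.concatenate([proj("scene",tf(f,np.array(l)+[0,o[0],0]))[0]-u for l,u in obs])
r=least_squares(g,[85]);print(r.x,r.fun.round(1))
for y in (r.x[0],0): print(tf(f,(215,y,135)))
o=r.x[0];t=tf(f,(215,o,0))[0]
p,q=cur();plan([([.50,-.08,.25],Rdown(70),8),([t[0],t[1],.22],Rdown(111.15),8)],-0.4)
print(ctrl.state()["joint_positions"])
E
```

```text
[89.51978683] [-0.  -1.2  0.5 -1.   1.7  1.8 -0.4 -0.5]
[[0.32890702 0.09369898 0.135     ]]
[[0.41239485 0.12600339 0.135     ]]
{"hand":-0.4,"travel":[22, -1, 0],"twist":[-0.2, -0.2, -6.0]},
{"hand":-0.4,"travel":[22, 1, 0],"twist":[-0.2, -0.2, -6.0]},
{"hand":-0.4,"travel":[22, 4, 0],"twist":[-0.2, -0.2, -6.0]},
{"hand":-0.4,"travel":[22, 6, -1],"twist":[-0.3, -0.2, -6.0]},
{"hand":-0.4,"travel":[21, 8, -1],"twist":[-0.2, -0.2, -6.1]},
{"hand":-0.4,"travel":[20, 10, 0],"twist":[-0.3, -0.2, -6.0]},
{"hand":-0.4,"travel":[19, 13, -1],"twist":[-0.2, -0.3, -6.1]},
{"hand":-0.4,"travel":[17, 14, 0],"twist":[-0.3, -0.2, -6.0]},
{"hand":-0.4,"travel":[28, 13, 4],"twist":[0.0, -0.0, -5.1]},
{"hand":-0.4,"travel":[26, 16, 4],"twist":[0.0, -0.0, -5.2]},
{"hand":-0.4,"travel":[25, 18, 4],"twist":[0.0, -0.0, -5.1]},
{"hand":-0.4,"travel":[23, 20, 4],"twist":[0.0, -0.0, -5.2]},
{"hand":-0.4,"travel":[21, 22, 3],"twist":[0.0, -0.0, -5.1]},
{"hand":-0.4,"travel":[19, 23, 4],"twist":[0.0, -0.0, -5.2]},
{"hand":-0.4,"travel":[17, 25, 3],"twist":[0.0, 0.0, -5.1]},
{"hand":-0.4,"travel":[14, 27, 4],"twist":[0.0, 0.0, -5.2]}
16 [0.32934162 0.09369442 0.21991083]
[-0.47919795  0.28093363  1.06736243 -0.02361252  1.82978889 -0.86442969]
```

View pics/g11.png

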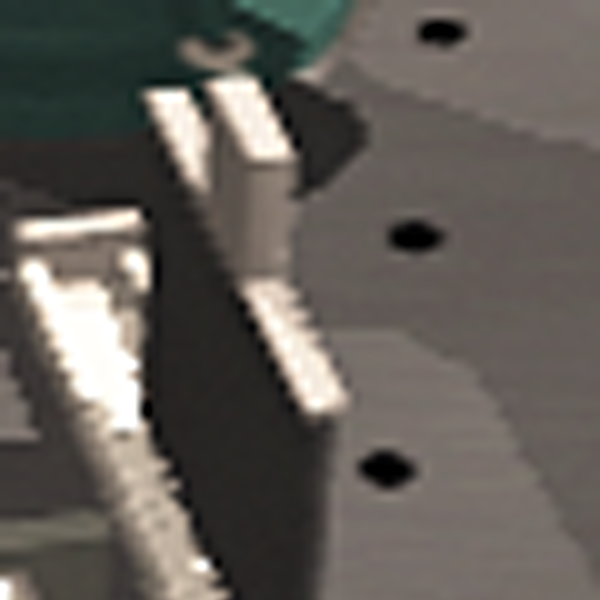

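```bash
python3 - <<'E'
from h import *
f=Z["fix"]
obs=[((218,-75,113),(369.3,199.8)),((212,-75,113),(365.9,200.9)),((212,75,113),(349.3,169)),((221,-20,150),(364,175.3)),((209,-20,150),(360,175.8)),((209,20,150),(355.5,168)),((221,20,150),(360,167.3))]
def g(o): return np.concatenate([proj("scene",tf(f,np.array(l)+[o[1],o[0],0]))[0]-u for l,u in obs])
r=least_squares(g,[85,0]);print(r.x,r.fun.round(1))
E
```

```text
[87.36828124 -1.44283205] [-0.6  0.7  0.4 -0.1  0.7 -0.   0.4  0.  -0.4  0.1 -0.3 -0.5 -0.1 -0.3]
```

move_arm:
  increments:
    - {"hand": -0.4, "travel": [22, -1, 0], "twist": [0, 0, -6]}
    - {"hand": -0.4, "travel": [22, 1, 0], "twist": [-0.2, -0.2, -6]}
    - {"hand": -0.4, "travel": [22, 4, 0], "twist": [-0.2, -0.2, -6]}
    - {"hand": -0.4, "travel": [22, 6, -1], "twist": [-0.2, -0.2, -6]}
    - {"hand": -0.4, "travel": [21, 8, -1], "twist": [-0.2, -0.2, -6]}
    - {"hand": -0.4, "travel": [20, 10, 0], "twist": [-0.2, -0.2, -6]}
    - {"hand": -0.4, "travel": [19, 13, -1], "twist": [-0.2, -0.2, -6]}
    - {"hand": -0.4, "travel": [17, 14, 0], "twist": [-0.2, -0.2, -6]}

```text
clock: 14.45
position: [0.4848, -0.0774, 0.2201]
eef_rot: [-0.034, 0.163, 0.986, 0.009]
contact_force: [-0.0, 0.3, 0.5]
opening: 0.0502
```

```bash
python3 - <<'E'
from h import *
f=Z["fix"]
t=tf(f,(215,88,0))[0];print(t)
p,q=cur();print(p);plan([([t[0],t[1],.22],Rdown(111.15),10)],-0.4)
E
```

```text
[0.3303244  0.09424741 0.        ]
[ 0.48484098 -0.07738697  0.22008097]
{"hand":-0.4,"travel":[20, 11, 1],"twist":[0.2, -0.4, -4.0]},
{"hand":-0.4,"travel":[19, 13, 1],"twist":[0.2, -0.4, -4.0]},
{"hand":-0.4,"travel":[18, 14, 1],"twist":[0.2, -0.4, -4.0]},
{"hand":-0.4,"travel":[17, 15, 1],"twist":[0.2, -0.4, -4.0]},
{"hand":-0.4,"travel":[16, 16, 1],"twist":[0.2, -0.4, -4.0]},
{"hand":-0.4,"travel":[15, 18, 1],"twist":[0.1, -0.4, -4.0]},
{"hand":-0.4,"travel":[14, 19, 1],"twist":[0.1, -0.3, -4.0]},
{"hand":-0.4,"travel":[13, 19, 0],"twist":[0.2, -0.4, -4.0]},
{"hand":-0.4,"travel":[11, 20, 0],"twist":[0.1, -0.3, -3.9]},
{"hand":-0.4,"travel":[10, 22, 0],"twist":[0.2, -0.4, -4.0]}
10 [0.33042297 0.09455726 0.22048439]
```

move_arm:
  increments:
    - {"hand": -0.4, "travel": [20, 11, -2], "twist": [0.2, -0.4, -4]}
    - {"hand": -0.4, "travel": [19, 13, -1], "twist": [0.2, -0.4, -4]}
    - {"hand": -0.4, "travel": [18, 14, -1], "twist": [0.2, -0.4, -4]}
    - {"hand": -0.4, "travel": [17, 15, -1], "twist": [0.2, -0.4, -4]}
    - {"hand": -0.4, "travel": [16, 16, -1], "twist": [0.2, -0.4, -4]}
    - {"hand": -0.4, "travel": [15, 18, -1], "twist": [0.1, -0.4, -4]}
    - {"hand": -0.4, "travel": [14, 19, -1], "twist": [0.1, -0.3, -4]}
    - {"hand": -0.4, "travel": [13, 19, -1], "twist": [0.2, -0.4, -4]}
    - {"hand": -0.4, "travel": [11, 20, 0], "twist": [0.1, -0.3, -4]}
    - {"hand": -0.4, "travel": [10, 22, 0], "twist": [0.2, -0.4, -4]}
    - {"hand": -0.4, "travel": [0, 0, 0], "twist": [0, 0, 0]}

```text
clock: 15.37
position: [0.3034, 0.1002, 0.205]
eef_rot: [-0.039, -0.199, 0.979, 0.018]
contact_force: [0.4, -0.1, -0.6]
opening: 0.0659
```

```bash
cat > g.py <<'E'
from h import *
import sys
f=Z["fix"]
t=tf(f,(214,float(sys.argv[1]),0))[0]
p,q=cur();print(p,q.as_matrix().round(3).tolist(),ctrl.state()["joint_positions"].round(2),ctrl.state()["contact_force"].round(1),ctrl.state()["opening"])
a=np.array([np.cos(f[2]),np.sin(f[2])]);d=p[:2]-f[:2];print("fixture xy",d@a,d@[-a[1],a[0]])
plan([([t[0],t[1],float(sys.argv[2])],Rdown(111.15),int(sys.argv[3]))],float(sys.argv[4]))
k=sys.argv[5]
im=ctrl.get_image("scene");cv2.imwrite(f"pics/gs{k}.png",cv2.resize(im[110:290,230:430],(667,600),interpolation=2))
E
python3 g.py 88 .119 9 -.4 1
```

```text
[0.30339854 0.10015468 0.20495109] [[-0.918, -0.389, -0.083], [-0.391, 0.92, 0.02], [0.069, 0.051, -0.996]] [ 0.11 -0.39  1.79  0.03  1.82 -1.86] [ 0.4 -0.1 -0.6] 0.065884762742909
fixture xy 0.2302257837196777 0.11097984971880946
{"hand":-0.4,"travel":[-3, -2, 9],"twist":[0.3, -0.4, 0.2]},
{"hand":-0.4,"travel":[-3, -2, 9],"twist":[0.3, -0.4, 0.2]},
{"hand":-0.4,"travel":[-3, -2, 9],"twist":[0.3, -0.5, 0.2]},
{"hand":-0.4,"travel":[-3, -2, 9],"twist":[0.3, -0.4, 0.2]},
{"hand":-0.4,"travel":[-3, -2, 10],"twist":[0.3, -0.5, 0.2]},
{"hand":-0.4,"travel":[-3, -2, 10],"twist":[0.3, -0.4, 0.2]},
{"hand":-0.4,"travel":[-3, -2, 9],"twist":[0.3, -0.5, 0.2]},
{"hand":-0.4,"travel":[-3, -3, 10],"twist":[0.4, -0.4, 0.2]},
{"hand":-0.4,"travel":[-2, -2, 9],"twist":[0.3, -0.5, 0.2]}
9 [0.33067081 0.09338777 0.11949572]
```

View pics/gs1.png

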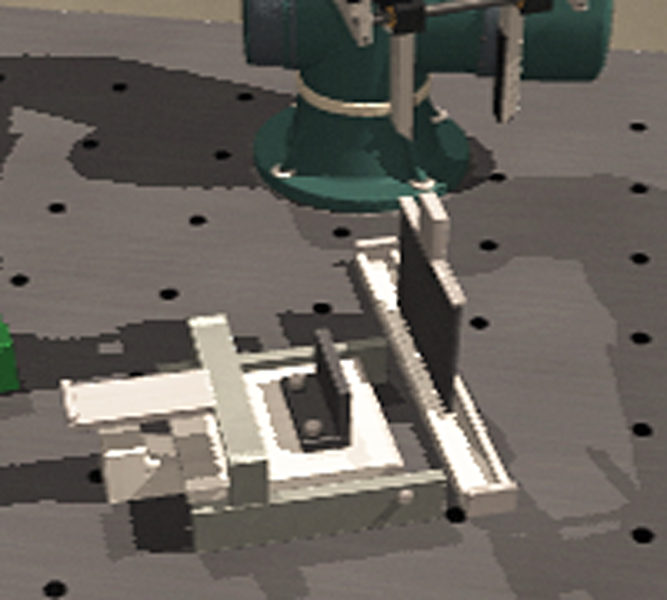

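move_arm:
  increments:
    - {"hand": -0.4, "travel": [-6, -4, 0], "twist": [0.5, -0.8, 0.3]}
    - {"hand": -0.4, "travel": [-6, -4, 0], "twist": [0.5, -0.8, 0.3]}
    - {"hand": -0.4, "travel": [-6, -4, 2], "twist": [0.5, -0.8, 0.3]}
    - {"hand": -0.4, "travel": [-5, -4, 4], "twist": [0.5, -0.8, 0.3]}
    - {"hand": -0.4, "travel": [-2, -2, 4], "twist": [0.5, -0.5, 0.3]}
    - {"hand": -0.4, "travel": [0, 0, 4], "twist": [0, 0, 0]}
    - {"hand": -0.4, "travel": [0, 0, 0], "twist": [0, 0, 0]}

```text
clock: 16.0
position: [0.3377, 0.0871, 0.1798]
eef_rot: [-0.008, -0.178, 0.984, 0.0]
contact_force: [-1.2, 0.3, -0.0]
opening: 0.0657
```

```bash
python3 g.py 88 .119 9 -.4 2
```

```text
[0.33774036 0.08705951 0.17984365] [[-0.937, -0.35, -0.015], [-0.35, 0.937, -0.002], [0.015, 0.004, -1.0]] [ 0.09 -0.36  1.82 -0.    1.7  -1.84] [-1.2  0.3 -0. ] 0.06565613120755094
fixture xy 0.20562028213029931 0.0836775901243326
{"hand":-0.4,"travel":[0, 1, 7],"twist":[0.0, -0.1, -0.1]},
{"hand":-0.4,"travel":[0, 1, 7],"twist":[0.0, -0.1, -0.1]},
{"hand":-0.4,"travel":[1, 1, 7],"twist":[0.0, -0.1, -0.1]},
{"hand":-0.4,"travel":[0, 1, 7],"twist":[0.0, -0.1, -0.1]},
{"hand":-0.4,"travel":[1, 1, 7],"twist":[0.0, -0.1, -0.1]},
{"hand":-0.4,"travel":[0, 1, 6],"twist":[0.1, -0.1, -0.0]},
{"hand":-0.4,"travel":[1, 1, 7],"twist":[0.0, -0.1, -0.1]},
{"hand":-0.4,"travel":[0, 1, 6],"twist":[0.1, -0.1, -0.0]},
{"hand":-0.4,"travel":[1, 0, 7],"twist":[0.0, -0.0, -0.1]}
9 [0.33064644 0.09309906 0.11889614]
```

View pics/gs2.png

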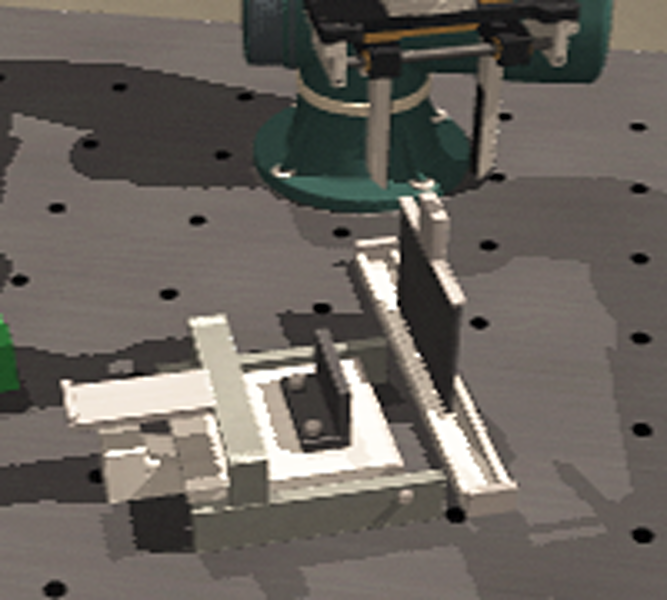

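Both fingers straddle the tab at about (428,215). I go down with a small shift in y.

move_arm:
  increments:
    - {"hand": -0.4, "travel": [0, 2, 6], "twist": [0, 0, 0]}
    - {"hand": -0.4, "travel": [0, 2, 7], "twist": [0, 0, 0]}
    - {"hand": -0.4, "travel": [1, 2, 7], "twist": [0, 0, 0]}
    - {"hand": -0.4, "travel": [0, 1, 7], "twist": [0, 0, 0]}
    - {"hand": -0.4, "travel": [1, 1, 7], "twist": [0, 0, 0]}
    - {"hand": -0.4, "travel": [0, 0, 7], "twist": [0, 0, 0]}
    - {"hand": -0.4, "travel": [0, 0, 7], "twist": [0, 0, 0]}
    - {"hand": -0.4, "travel": [0, 0, 5], "twist": [0, 0, 0]}
    - {"hand": -0.4, "travel": [0, 0, 0], "twist": [0, 0, 0]}

```text
clock: 16.8
position: [0.3311, 0.0947, 0.1212]
eef_rot: [-0.008, -0.178, 0.984, 0.001]
contact_force: [-0.8, -0.1, -0.2]
opening: 0.0661
```

```bash
python3 g.py 88 .12 3 -.4 3
```

```text
[0.33109718 0.09474534 0.12124285] [[-0.936, -0.351, -0.016], [-0.351, 0.937, -0.002], [0.015, 0.004, -1.0]] [ 0.11 -0.35  1.92  0.    1.58 -1.82] [-0.8 -0.1 -0.2] 0.06608951282377218
fixture xy 0.21518550457802577 0.08709960795457684
{"hand":-0.4,"travel":[0, 0, 0],"twist":[0.1, -0.3, -0.2]},
{"hand":-0.4,"travel":[0, -1, 1],"twist":[0.1, -0.3, -0.2]},
{"hand":-0.4,"travel":[1, 0, 0],"twist":[0.0, -0.3, -0.2]}
3 [0.33050683 0.09345146 0.12024544]
```

View pics/gs3.png

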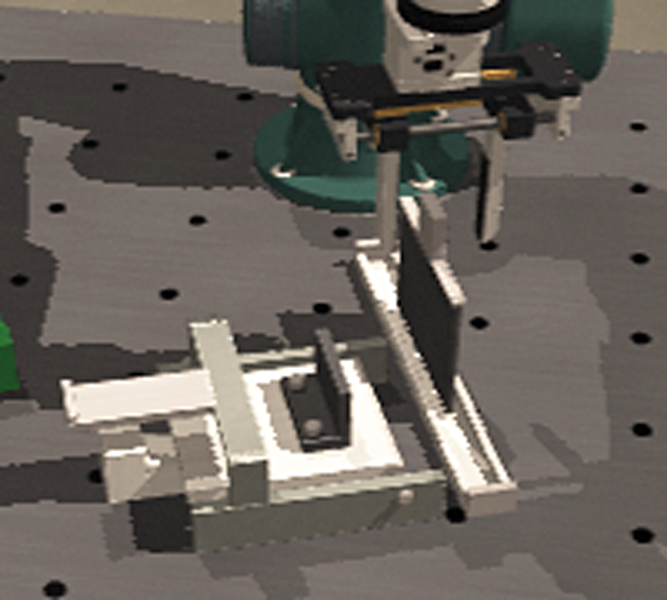

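move_arm:
  increments:
    - {"hand": 1, "travel": [0, 0, 0], "twist": [0, 0, 0]}
    - {"hand": 1, "travel": [0, 0, 0], "twist": [0, 0, 0]}
    - {"hand": 1, "travel": [0, 0, 0], "twist": [0, 0, 0]}
    - {"hand": 1, "travel": [0, 0, 0], "twist": [0, 0, 0]}
    - {"hand": 1, "travel": [0, 0, 0], "twist": [0, 0, 0]}
    - {"hand": 1, "travel": [0, 0, 0], "twist": [0, 0, 0]}
    - {"hand": 1, "travel": [0, 0, 0], "twist": [0, 0, 0]}
    - {"hand": 1, "travel": [0, 0, 0], "twist": [0, 0, 0]}
    - {"hand": 1, "travel": [0, 0, 0], "twist": [0, 0, 0]}
    - {"hand": 1, "travel": [0, 0, 0], "twist": [0, 0, 0]}

```text
clock: 17.68
position: [0.3332, 0.0943, 0.1239]
eef_rot: [-0.005, -0.178, 0.984, -0.0]
contact_force: [-0.1, 0.5, 0.6]
opening: 0.0118
```

```bash
python3 g.py 5 .121 9 1 4
```

```text
[0.33322563 0.0943066  0.12386311] [[-0.936, -0.351, -0.01], [-0.351, 0.936, -0.002], [0.01, 0.001, -1.0]] [ 0.11 -0.35  1.92 -0.    1.58 -1.82] [-0.1  0.5  0.6] 0.011751487100144155
fixture xy 0.21400825335907656 0.08527290072738006
{"hand":1,"travel":[-9, 0, 0],"twist":[0.0, -0.1, -0.1]},
{"hand":1,"travel":[-9, 0, 0],"twist":[0.0, -0.1, -0.1]},
{"hand":1,"travel":[-9, 0, 0],"twist":[0.0, -0.1, -0.1]},
{"hand":1,"travel":[-9, 0, 0],"twist":[0.0, -0.0, -0.1]},
{"hand":1,"travel":[-9, 0, 0],"twist":[0.0, -0.1, -0.0]},
{"hand":1,"travel":[-9, 0, 1],"twist":[0.0, -0.0, -0.1]},
{"hand":1,"travel":[-9, 0, 0],"twist":[0.0, -0.1, -0.0]},
{"hand":1,"travel":[-9, 0, 1],"twist":[0.0, -0.0, -0.1]},
{"hand":1,"travel":[-8, 0, 0],"twist":[0.1, -0.1, -0.0]}
9 [0.40797371 0.12279575 0.1214499 ]
```

Pinched at 11.8 mm, which matches the tab. I slide it shut.

move_arm:
  increments:
    - {"hand": 1, "travel": [-8, 0, 0], "twist": [0, 0, 0]}
    - {"hand": 1, "travel": [-9, 0, 0], "twist": [0, 0, 0]}
    - {"hand": 1, "travel": [-9, 0, 0], "twist": [0, 0, 0]}
    - {"hand": 1, "travel": [-9, 0, 0], "twist": [0, 0, 0]}
    - {"hand": 1, "travel": [-9, 0, 0], "twist": [0, 0, 0]}
    - {"hand": 1, "travel": [-9, 0, 0], "twist": [0, 0, 0]}
    - {"hand": 1, "travel": [-9, 0, 0], "twist": [0, 0, 0]}

```text
clock: 18.32
position: [0.3954, 0.1183, 0.1239]
eef_rot: [-0.006, -0.179, 0.984, -0.0]
contact_force: [-3.0, 0.6, 3.2]
opening: 0.0119
```

```bash
python3 g.py 0 .123 9 1 5
```

```text
[0.39537494 0.11831287 0.12388114] [[-0.936, -0.352, -0.013], [-0.352, 0.936, -0.002], [0.013, 0.002, -1.0]] [ 0.15 -0.18  1.79 -0.    1.55 -1.78] [-3.   0.6  3.2] 0.011944340580568848
fixture xy 0.21396953897143545 0.018648313289741675
{"hand":1,"travel":[-2, 0, 0],"twist":[0.0, -0.1, -0.1]},
{"hand":1,"travel":[-2, 0, 0],"twist":[0.0, -0.1, -0.1]},
{"hand":1,"travel":[-2, 0, 0],"twist":[0.0, -0.1, -0.1]},
{"hand":1,"travel":[-2, 0, 0],"twist":[0.0, -0.1, -0.0]},
{"hand":1,"travel":[-2, 0, 0],"twist":[0.0, -0.1, -0.1]},
{"hand":1,"travel":[-2, 0, 0],"twist":[0.0, -0.1, -0.0]},
{"hand":1,"travel":[-2, 0, 0],"twist":[0.0, -0.0, -0.1]},
{"hand":1,"travel":[-2, 0, 0],"twist":[0.1, -0.1, -0.0]},
{"hand":1,"travel":[-3, 0, 1],"twist":[0.0, -0.0, -0.1]}
9 [0.41312416 0.12508984 0.12277157]
```

move_arm:
  increments:
    - {"hand": 1, "travel": [-6, 0, 0], "twist": [0, 0, 0]}
    - {"hand": 1, "travel": [-6, 0, 0], "twist": [0, 0, 0]}
    - {"hand": 1, "travel": [-6, 0, 0], "twist": [0, 0, 0]}
    - {"hand": 1, "travel": [-5, 0, 0], "twist": [0, 0, 0]}

```text
clock: 18.7
position: [0.4199, 0.1278, 0.1238]
eef_rot: [-0.007, -0.179, 0.984, 0.0]
contact_force: [-18.6, -7.0, 17.2]
opening: 0.0117
```

```bash
python3 g.py 0 .123 9 1 6
```

```text
[0.41986067 0.1277958  0.12381724] [[-0.936, -0.352, -0.014], [-0.352, 0.936, -0.002], [0.014, 0.003, -1.0]] [ 0.17 -0.12  1.74  0.    1.54 -1.76] [-18.6  -7.   17.2] 0.011679300227569241
fixture xy 0.21397749444888847 -0.007609583447812304
{"hand":1,"travel":[1, 0, 0],"twist":[0.0, -0.1, -0.1]},
{"hand":1,"travel":[1, 0, 0],"twist":[0.0, -0.1, -0.1]},
{"hand":1,"travel":[1, 0, 0],"twist":[0.0, -0.1, -0.0]},
{"hand":1,"travel":[1, 0, 0],"twist":[0.0, -0.1, -0.1]},
{"hand":1,"travel":[1, 0, 0],"twist":[0.0, -0.1, -0.0]},
{"hand":1,"travel":[1, 0, 0],"twist":[0.0, -0.1, -0.1]},
{"hand":1,"travel":[1, 0, 0],"twist":[0.1, -0.1, -0.0]},
{"hand":1,"travel":[0, 0, 0],"twist":[0.0, -0.0, -0.1]},
{"hand":1,"travel":[1, 0, 1],"twist":[0.1, -0.1, -0.0]}
9 [0.41238347 0.12494773 0.12287875]
```

The stop was reached, with the wrist force at 20 N along the closing direction. I release and lift.

move_arm:
  increments:
    - {"hand": -0.2, "travel": [0, 0, 0], "twist": [0, 0, 0]}
    - {"hand": -0.2, "travel": [0, 0, 0], "twist": [0, 0, 0]}
    - {"hand": -0.2, "travel": [0, 0, 0], "twist": [0, 0, 0]}
    - {"hand": -0.2, "travel": [0, 0, 0], "twist": [0, 0, 0]}
    - {"hand": -0.2, "travel": [0, 0, -10], "twist": [0, 0, 0]}
    - {"hand": -0.2, "travel": [0, 0, -25], "twist": [0, 0, 0]}
    - {"hand": -0.2, "travel": [0, 0, -35], "twist": [0, 0, 0]}
    - {"hand": -0.2, "travel": [0, 0, -35], "twist": [0, 0, 0]}
    - {"hand": -0.2, "travel": [15, 10, -30], "twist": [0, 0, 0]}
    - {"hand": -0.2, "travel": [25, 20, -10], "twist": [0, 0, 0]}
    - {"hand": -0.2, "travel": [25, 20, -5], "twist": [0, 0, 0]}
    - {"hand": -0.2, "travel": [0, 0, 0], "twist": [0, 0, 0]}

```text
clock: 19.75
position: [0.3426, 0.1526, 0.2833]
eef_rot: [-0.007, -0.175, 0.984, 0.001]
contact_force: [0.4, 1.0, 0.6]
opening: 0.0566
```

```bash
python3 g.py 0 .3 1 -.2 7; python3 - <<'E'
from h import *
im=np.mean([ctrl.get_image("scene").astype(float) for _ in range(2)],0).astype(np.uint8);np.save("s12.npy",im)
cv2.imwrite("pics/m12.png",cv2.resize(im[170:290,250:410],(800,600),interpolation=2))
cv2.imwrite("pics/t12.png",ctrl.get_image("top"))
E
```

```text
[0.34260269 0.15255374 0.28330581] [[-0.938, -0.345, -0.015], [-0.345, 0.938, 0.0], [0.013, 0.005, -1.0]] [ 0.26 -0.3   1.57  0.    1.89 -1.66] [0.4 1.  0.6] 0.0565533502367696
fixture xy 0.2649467865675092 0.05550841664566768
{"hand":-0.2,"travel":[-56, -50, -18],"twist":[0.3, -0.8, -0.9]}
1 [0.41267978 0.12496443 0.30027732]
```

View pics/m12.png

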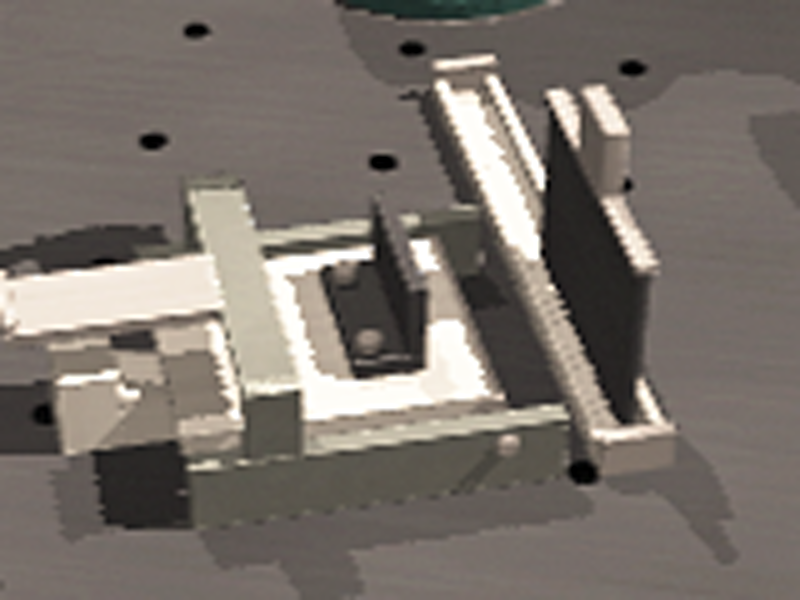

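View pics/t12.png

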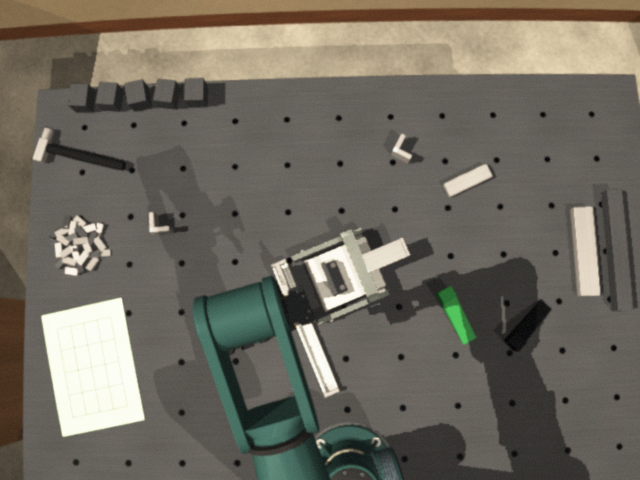

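```bash
python3 - <<'E'
from h import *
f=Z["fix"]; u=lambda a,b:(250+a/5-.4,170+b/5-.4)
obs=[((218,-75,113),u(656,266)),((212,-75,113),u(638,274)),((212,75,113),u(547,90)),((221,-20,150),u(630,132)),((209,-20,150),u(607,139)),((209,20,150),u(583,92))]
def g(o): return np.concatenate([proj("scene",tf(f,np.array(l)+[o[1],o[0],0]))[0]-v for l,v in obs])
r=least_squares(g,[0,0]);print(r.x,r.fun.round(1))
a=np.load("s11.npy").mean(2).astype(int);b=np.load("s12.npy").mean(2).astype(int)
cols=[287,289,291,293,312,320,324,328,332,336]
for r in range(248,266): print(r,b[r,cols].tolist(),a[r,cols].tolist())
# wedge tail back shift: rows 245..258 cols 258..272
print(a[250,256:276],b[250,256:276]);print(ctrl.state()["clock"])
E
```

```text
[-5.39625956 -1.80411163] [-0.4  0.7  0.7 -0.5  0.5  0.4  0.1  0.3 -0.4 -0.5 -0.5 -0.5]
248 [118, 119, 120, 117, 253, 250, 252, 251, 251, 237] [121, 122, 123, 120, 253, 251, 252, 252, 252, 238]
249 [122, 123, 121, 118, 252, 251, 251, 251, 252, 239] [124, 125, 125, 122, 252, 252, 252, 251, 253, 241]
250 [122, 122, 121, 119, 253, 251, 252, 253, 255, 237] [125, 124, 124, 121, 254, 252, 252, 253, 255, 240]
251 [121, 119, 119, 120, 254, 253, 254, 255, 154, 124] [123, 122, 122, 122, 254, 253, 255, 255, 158, 128]
252 [121, 120, 119, 118, 248, 255, 181, 124, 151, 149] [123, 122, 121, 120, 249, 255, 186, 127, 153, 151]
253 [120, 169, 187, 184, 255, 148, 149, 150, 149, 147] [122, 172, 190, 188, 255, 150, 152, 153, 153, 148]
254 [185, 182, 181, 180, 150, 151, 151, 148, 130, 199] [188, 185, 184, 183, 153, 153, 154, 149, 133, 202]
255 [181, 180, 178, 179, 154, 150, 137, 176, 182, 182] [184, 183, 182, 182, 157, 153, 139, 180, 187, 185]
256 [181, 186, 192, 161, 154, 167, 188, 184, 183, 184] [184, 190, 195, 163, 156, 169, 191, 188, 186, 188]
257 [150, 118, 124, 125, 131, 186, 188, 187, 197, 171] [15
[... 257 characters left out ...]
 106, 110, 103, 165, 76, 82, 83, 85, 84] [137, 108, 113, 104, 168, 79, 84, 86, 87, 86]
261 [72, 89, 92, 95, 75, 83, 85, 85, 84, 84] [73, 89, 95, 98, 77, 86, 87, 86, 86, 87]
262 [61, 91, 196, 175, 85, 85, 85, 84, 84, 83] [63, 93, 198, 176, 84, 86, 86, 88, 85, 87]
263 [123, 204, 203, 170, 84, 85, 84, 86, 84, 84] [126, 207, 208, 173, 88, 86, 86, 88, 86, 86]
264 [62, 71, 69, 80, 85, 86, 85, 85, 84, 84] [63, 72, 72, 81, 88, 86, 86, 86, 86, 86]
265 [55, 84, 81, 83, 86, 84, 84, 84, 84, 85] [56, 87, 84, 85, 88, 86, 86, 87, 85, 86]
[ 59  60  56  46  75 135 166 158 160 160 161 160 162 163 163 162 163 156
 145 157] [ 57  58  53  44  74 133 164 155 157 156 158 158 160 159 162 159 160 154
 150 159]
19.95
```

```bash
python3 - <<'E'
from h import *
f=Z["fix"]
im=(np.load("s11.npy").mean(2)+np.load("s12.npy").mean(2))/2
def curve(y,tilt,cols,xm=180):
    X=np.linspace(0,xm,500); zz=38+(tilt*(150-X) if y==-63 else 0*X)
    P=proj("scene",tf(f,np.c_[X,0*X+y,zz])); return np.interp(cols,P[:,0],P[:,1])
def edge(c,pred,lo):
    r0=int(pred)-1; seg=im[r0-1:r0+6,c]; d=-np.diff(seg); i=int(np.argmax(d[:5])); 
    hi=np.median(seg[max(0,i-1):i+1]); 
    # fractional
    a,b=seg[i],seg[i+1]; return r0-1+i+.5 , d[i]
D=[]
for y,cols in((-63,list(range(286,297))+list(range(312,346))),(-87,list(range(289,293))+list(range(312,346)))):
    for c in cols:
        e,d=edge(c,curve(y,0,c),0)
        if d>25: D.append((y,c,e))
D=np.array(D)
def res(p,full=False):
    r=[]
    for y,c,e in D: r.append(curve(y,p[2],c)+p[0]+p[1]*(c-315)/30-e)
    return np.array(r)
s=least_squares(res,[.5,0,0],loss="soft_l1",f_scale=.4); J=s.jac; cov=np.linalg.inv(J.T@J)*.3**2
print(s.x,np.sqrt(np.diag(cov)),len(D)); print(np.c_[D,res(s.x)].round(1)[:16].tolist())
E
```

```text
[ 6.38271218e-01  1.22362761e-01 -4.22545087e-04] [0.06871337 0.09085572 0.0033918 ] 83
[[-63.0, 286.0, 256.5, 0.5], [-63.0, 287.0, 256.5, 0.3], [-63.0, 288.0, 256.5, 0.2], [-63.0, 289.0, 256.5, 0.1], [-63.0, 290.0, 256.5, -0.1], [-63.0, 291.0, 256.5, -0.2], [-63.0, 292.0, 256.5, -0.3], [-63.0, 293.0, 256.5, -0.5], [-63.0, 294.0, 255.5, 0.4], [-63.0, 295.0, 255.5, 0.3], [-63.0, 296.0, 255.5, 0.1], [-63.0, 312.0, 253.5, 0.0], [-63.0, 313.0, 253.5, -0.1], [-63.0, 314.0, 253.5, -0.3], [-63.0, 315.0, 253.5, -0.4], [-63.0, 316.0, 253.5, -0.5]]
```

```bash
python3 -c "
from h import *
print(ctrl.sign_off())"
```

```text
the job is handed in; nothing more can be done
None
```

The job is done and handed in at about 20 s of the 61 s allowed; I got no verdict back.

- **Wedge and plate:** I picked the bare-aluminium wedge, not the green or black look-alikes. I set it in line with the mouth and pushed it in from behind with the shut fingers leaning about 35°, meeting 7–9 N. My last check of the plate against the cheek tops gave a tilt of about 0.000 ± 0.003 rad. The wedge and plate did not move after I backed off.
- **Guard:** I pinched the tab and slid it about 93 mm until the wrist force rose to about 26 N (20 N along the slide) at the stop. I then released it and lifted clear. The gripper is open at z = 0.28 m and touching nothing.
- **Bystanders:** the flat bar and both angle blocks look unmoved in the last top picture.

Two checks disagreed slightly:

- **Guard opening:** the pictures put it at −5 mm, where a shut guard should read 0. I take this as an error in my fixture pose, since the guard was against its stop.
- **Wedge depth:** one estimate put it about 1.5 mm short and the other about 1–2.5 mm too far. I relied on the direct plate measurement instead.

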